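Fill the lid-clip feeder of a grow-tub station

TASK

Get the lid-clip feeder of the tub station ready. First slide its gate fully shut, then load every white T-shaped clip on the table into the sloping chute so that each hangs the same way up, stem down through the slot, queued behind the gate, and after the last clip set the follower weight astride the chute bars behind them. Then slide the gate fully open so that the whole row runs down to the end stop, and leave the jar, the scraper and the tub alone.

Things in the scene. Friction and masses are not known exactly. Their poses are not given: they have to be found in the camera images.
- track: Gravity chute: two polished steel bars with a 13 mm slot between, sloping 25 deg down away from the robot. Origin on the slot's midline at the bars' top faces, at the end stop's face (low end), 78 mm above the table. x: downhill along the bars; y: level, to the left looking downhill; z: square to the bars, up. Bars from x=-250 to 0, 8 wide, 14 deep, outer faces y=+-14.5. Parts slide down by themselves.
- track_load (a point): Point on the slot's midline at the bars' tops, 205 mm uphill of the end stop (track x=-205): a good place to set parts on the chute; open above and on both sides. The chute's upper end is 45 mm farther uphill, also open, about 184 mm above the table. Nothing under the bars but posts straight below them.
- track_stop (a point): Middle of the end stop's face at the bars' tops (the track origin). The stop plate is 50 wide and stands 17 above the bars. Just beyond it is a white housing 100 wide and 105 high.
- gate (a joint): Gate slide, m. 0 = shut: its bar lies across the chute; 0.055 = fully open: bar drawn out sideways towards track -y, chute clear; end stops at both. The bar fills track x -65 to -55, 2 to 10 mm above the chute bars, so the queue begins at x=-65. Takes about 2 N to move and stays where left.
- gate_grip (a point): Point in the gate's black upright grip tab, 10 mm below the tab's top. The tab is 14 along the slide direction (track y), 26 across, about 40 tall. It moves with the slide: track y=-95 when shut, -150 when open. Below it is the slide's guide, a 24 mm wide aluminium bar.
- follower: Follower weight: dark steel saddle, about 0.2 kg. Origin: centre of the underside of its top plate; z up, x along its length. Plate 40 (x) by 50 (y), 10 thick; two side legs 6 thick reach 14 below it, 38 apart inside, to straddle both chute bars. Black grip block on top, 24 (x) by 14 (y), 10 to 42 above the origin. Starts standing on its legs (origin z=14). Either end may go first.
- clip1: White plastic T-shaped lid clip, 20 g, 22 deep (z +-11). Origin: mid-depth, centre of the joint of cap and stem. Cap: plate x 0 to 8, 44 wide (y +-22). Stem: x 0 to -40, 10 thick (y +-5). Starts lying on a T face (z vertical, origin z=11). In the chute it hangs with stem down in the slot, cap across the bars; gravity swings it so once the stem is in the slot. None if absent.
- clip1_stem (a point): Middle of the end face of clip1's stem, 40 mm from its origin.
- clip2: Another lid clip, the same as clip1; None if absent.
- clip2_stem (a point): Middle of the end face of clip2's stem, 40 mm from its origin.
- clip3: Another lid clip, the same as clip1; None if absent.
- clip3_stem (a point): Middle of the end face of clip3's stem, 40 mm from its origin.
- clip4: Another lid clip, the same as clip1; None if absent.
- clip4_stem (a point): Middle of the end face of clip4's stem, 40 mm from its origin.
- clip5: Another lid clip, the same as clip1; None if absent.
- clip5_stem (a point): Middle of the end face of clip5's stem, 40 mm from its origin.
- jar: Bystander: glass jar with white cap, 70 in diameter, 110 high; origin under its centre.
- scraper: Bystander: spatula lying on the table.
- tub: Bystander: clear grow tub with mushrooms, 220 by 300, 120 high; origin under its centre.
There are look-alikes about, which are no part of the job. Leave any brown or red look-alike of the clip4 alone.

How it is judged:
By the outcome, as a careful person would: the job done as asked, in the order asked, and still so for the second after the job is handed in, with the robot touching nothing.
Of clip1, clip2, clip3, clip4, clip5 only 3 to 5 are there at a start; the rules pass over those that are not, and their reading is None.
At some moment in a run one of clip1, clip2, clip3, clip4, clip5, follower may be knocked a few centimetres aside while the robot is not near it.
Once in a run the grip may slacken for a moment while it holds something.
It also fails if it takes over 210 s, if anything falls off the work surface, if the arm or the gripper's body presses on something with over 40 N, if the wrist force passes 120 N, or if a joint passes its speed limit or range.

ROBOT

A 6-joint arm with a two-finger parallel gripper is mounted at the origin on the work surface. World frame = base frame: x ahead of the robot, y to its left, z up, the work surface at z = 0. Lengths are in m, angles in rad, forces in N, time in s.
With the tool pointing down it reaches from about 0.35 to 0.95 m from the base axis. Payload 17.4 kg.
Tool frame: the origin (TCP) lies midway between the tips of the shut fingers; the grasp point (between the pads) lies 19 mm behind it; z points along the fingers, y is the direction in which the jaws open and shut (so a half turn about z gives the same grasp; the last joint's range is limited). The gripper opens to 93 mm and grips with 3 to 60 N. Pads are 15 mm wide; open, the fingers measure 128 mm over their backs; the gripper's body (75 mm by 188 mm) begins 65 mm behind the grasp point.
Start: joints at [1.238, 0.116, 1.442, -0, 1.584, -0.038], TCP at [0.196, 0.646, 0.219] pointing down, gripper open.
Joint ranges: [-2.83, 2.83], [-0.83, 2.19], [0.07, 2.5], [-1.14, 4.28], [0.01, 3], [-2.97, 2.97]. Speed limits (rad/s): [1.89, 1.89, 2.22, 3.14, 3.14, 3.14].

INTERFACE

Orientations are given as a unit quaternion [x, y, z, w].
In Python, from workcell import * gives the robot as it stands.
- The arm moves only by the tool apply_moves, never from a script. Its argument "moves" is a list that holds one entry, the list of rows, each a list of 7 numbers: the turn, a rotation vector about the tool's x, y, z in units of 5 degrees (1.0 is 5 degrees), then the shift along the tool's x, y, z in units of 30 mm (1.0 is 30 mm), then the opening, from 0 (shut) to 1 (fully open). A call has 1 to 5 rows; each row is the pose to reach, as a shift and turn from the pose commanded when the call began, along the tool's axes at that moment; what a row does not reach only later rows make up. A row lasts 1/12 s, in which the tool goes at most 41.7 mm and 7.16 degrees, less where a joint would pass 70% of its speed; a pose out of reach is approached as far as the arm can. A call with a gripper value outside its range is refused whole. The fingers move at their own pace and stop on an object; "force" is the grip in N (left out, the last holds). Time passes only in rows, so rows that repeat a pose let the fingers close. It gives the time, the measured TCP pose, the force and the opening at its end, in the units of the state.
- get_obs(): the state, without advancing time (a new reading comes with each control period).
- snapshot(name): name is "side" or "top" or "wrist"; returns (picture, depth): 400x640x3 uint8, red, green, blue; 400x640 float32, m along the optical axis (not along the pixel's ray), 0 where there is no reading.
- camera_model(name): a dict with "intrinsics" (3x3 intrinsics, pixels), "k1" (the pictures are not rectified: a ray, as slopes to the right and down, at radius r is drawn at 1 + k1 r^2 times it, then the intrinsics apply), "cam_to_world" (4x4, takes a point from camera to world coordinates); the wrist camera has in their place "tool_from_camera" (4x4, takes a point from camera to tool coordinates, whose origin is the TCP and whose axes are the flange's). Camera axes: x right, y up, looking along -z (the intrinsics and any distortion apply to the point x, -y, -z); pixel columns grow to the right and rows downward; lengths in m; the calibration is good to about 2 mm. A picture is of the moment at which its call begins: read the wrist's pose just before it. camera_model takes no time and is no camera call.
- hand_in(): hands the job in, once; it reports no verdict.
The state is a dict: "time_s": time; "joint_positions": joint angles; "joint_velocities": joint speeds; "joint_efforts": joint torques, N m; "tcp_pos": TCP position; "tool_rot": TCP orientation; "contact_force": force on the tool from outside, world axes, zero at the start; "torque": the same for the moment, N m; "finger_gap": opening from 0.0 (shut) to 1.0 (fully open).
Only numpy, scipy, OpenCV 4.12 (cv2) and the standard library are available. Lean on these libraries where they do the work, as an engineer would, in place of code of your own. Each camera call takes 0.05 s, during which the arm holds its last target.

## Working session

There is one attempt and no reset: what is moved stays moved. The work goes in short steps, Python scripts to look and compute and a tool call to move; the robot and the scene stay as the last step left them, time stands still between calls to the robot, and variables do not carry over. Pictures are saved under pics/ and viewed, and the job is handed in when it is done.

Besides the shell and the picture viewer there is one more tool, called after ">>>" by a JSON object that holds its "fn" and its "kwargs", one argument or row to a line. apply_moves: Moves the arm, as the interface text tells. Its arguments: {"type":"object","properties":{"moves":{"type":"array"},"force":{"type":"number"}},"required":["moves"]}

```bash
ls; mkdir -p pics; python3 - <<'E'
from workcell import *
import cv2,numpy as np
print(get_obs())
for n in ["top","side","wrist"]:
    p,d=snapshot(n); cv2.imwrite(f"pics/{n}0.png",p[:,:,::-1]); np.save(f"pics/{n}0.npy",d)
    print(n,camera_model(n))
E
```

```text
pics
{'time_s': 0.0, 'joint_positions': array([ 1.23820694e+00,  1.16469014e-01,  1.44222806e+00, -4.12035684e-06,
        1.58398972e+00, -3.77741032e-02]), 'joint_velocities': array([ 1.87480311e-03, -1.07915040e-03, -3.31522373e-05, -9.11904637e-04,
        2.98461762e-04, -4.50209305e-04]), 'joint_efforts': array([ 2.93045981e-03, -7.21275258e+01, -6.22607517e+01,  7.81840598e-02,
        2.36950518e-02, -7.71795385e-05]), 'tcp_pos': array([0.19606116, 0.64570047, 0.21793972]), 'tool_rot': array([ 1.46874389e-01,  9.89155000e-01, -5.38095006e-04, -9.87043919e-05]), 'contact_force': array([ 0.28337285, -0.26435731, -0.16961288]), 'torque': array([ 0.02539362, -0.03116071, -0.00086389]), 'finger_gap': 0.998079013206406}
top {'intrinsics': array([[449.08721661,   0.        , 319.87741377],
       [  0.        , 449.08721661, 199.99126543],
       [  0.        ,   0.        ,   1.        ]]), 'k1': -0.10357759243709418, 'cam_to_world': array([[ 0.06043169,  0.97736781, -0.20273177,  0.2279936 ],
       [-0.99816754,  0.05980132, -0.00923913,  0.10376852],
       [ 0.0030936 ,  0.2029
[... 426 characters left out ...]
68010719],
       [ 0.00784638,  0.73040988,  0.68296401,  1.02491189],
       [ 0.        ,  0.        ,  0.        ,  1.        ]])}
wrist {'intrinsics': array([[313.21630332,   0.        , 317.32217257],
       [  0.        , 313.21630332, 205.1669226 ],
       [  0.        ,   0.        ,   1.        ]]), 'k1': -0.04927044517120095, 'tool_from_camera': array([[ 5.79454323e-04,  9.53909286e-01,  3.00094548e-01,
         8.51502683e-02],
       [ 9.99999829e-01, -5.76289445e-04, -9.90566855e-05,
        -6.91974458e-05],
       [ 7.84502280e-05,  3.00094554e-01, -9.53909457e-01,
        -1.66328750e-01],
       [ 0.00000000e+00,  0.00000000e+00,  0.00000000e+00,
         1.00000000e+00]])}
```

View pics/top0.png

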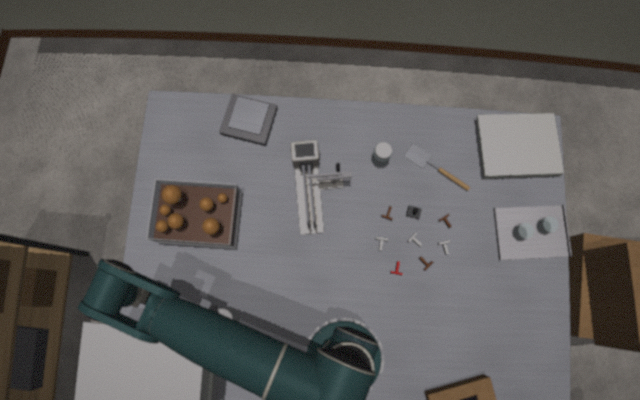

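View pics/side0.png

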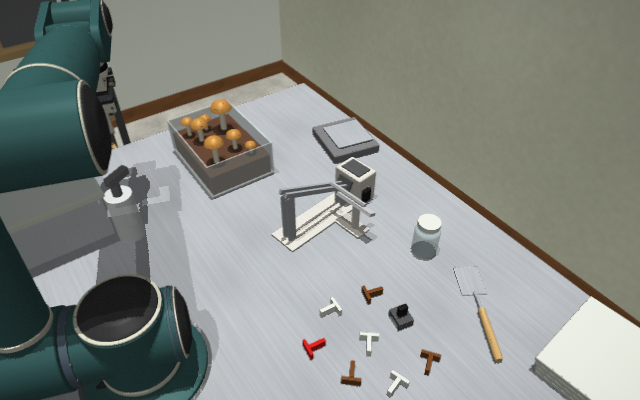

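View pics/wrist0.png

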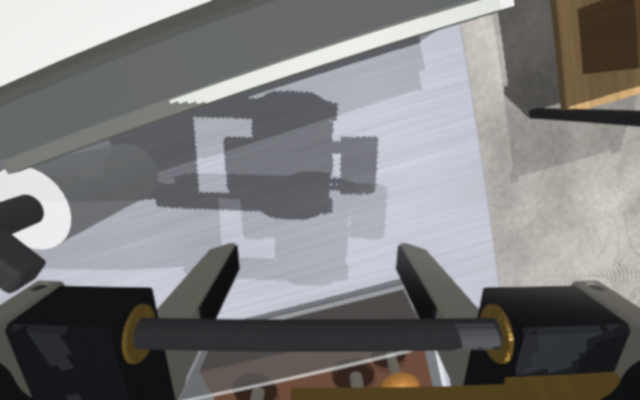

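The candidates in the top view are:
- White Ts at (382,243), (415,239) and (446,247).
- Brown Ts at (388,213), (446,221) and (426,263).
- A red T at (397,268).
- The follower at (414,212).

I choose the three white ones and will check them in close crops.

```bash
cat > h.py <<'E'
from workcell import *
import cv2,numpy as np
from scipy.spatial.transform import Rotation as R
def ray(n,uv,T=None):
    m=camera_model(n);K=m["intrinsics"]
    uv=np.array(uv,float).reshape(-1,1,2)
    p=cv2.undistortPoints(uv,K,np.array([m["k1"],0,0,0.]),).reshape(-1,2)
    d=np.c_[p[:,0],-p[:,1],-np.ones(len(p))]
    if n=="wrist": T=T@m["tool_from_camera"]
    else: T=m["cam_to_world"]
    return T[:3,3],d@T[:3,:3].T
def tool(o):
    T=np.eye(4);T[:3,:3]=R.from_quat(o["tool_rot"]).as_matrix();T[:3,3]=o["tcp_pos"];return T
def atz(n,uv,z,T=None):
    o,d=ray(n,uv,T); z=np.broadcast_to(z,len(d)); return o+d*((z-o[2])/d[:,2])[:,None]
def atdepth(n,uv,dep,T=None):
    o,d=ray(n,uv,T); return o+d*np.array(dep).reshape(-1,1)
def proj(n,P,T=None):
    m=camera_model(n);P=np.array(P,float).reshape(-1,3)
    M=(T@m["tool_from_camera"]) if n=="wrist" else m["cam_to_world"]
    c=(P-M[:3,3])@M[:3,:3]; c=c*[1,-1,-1]
    return cv2.projectPoints(c,np.zeros(3),np.zeros(3),m["intrinsics"],np.array([m["k1"],0,0,0.]))[0].reshape(-1,2)
def crop(img,x0,x1,y0,y1,s,fn):
    c=cv2.resize(img[y0:y1,x0:x1],None,fx=s,fy=s,interpolation=cv2.INTER_CUBIC); cv2.imwrite(fn,c)
def cmd(Rt,pt,o=None,Rc=None,pc=None):
    "rotvec(5deg units), shift (30mm units) from current"
    o=o or get_obs();T=tool(o)
    r=(R.from_matrix(T[:3,:3]).inv()*R.from_matrix(Rt)).as_rotvec()/np.radians(5)
    s=T[:3,:3].T@(np.array(pt)-T[:3,3])/0.03
    return np.round(r,3),np.round(s,3)
E
python3 - <<'E'
from h import *
p=cv2.imread("pics/top0.png");crop(p,365,465,195,285,8,"pics/c1.png");crop(p,280,365,130,245,5,"pics/c2.png")
p=cv2.imread("pics/side0.png");crop(p,265,385,150,255,6,"pics/c3.png")
d=np.load("pics/top0.npy")
for u,v in [(313,232),(300,232),(320,200),(340,270)]: print(u,v,d[v,u],atdepth("top",[(u,v)],[d[v,u]]))
E
```

```text
313 232 1.6727664 [[0.44897508 0.13767384 0.01230531]]
300 232 1.6777399 [[0.44667375 0.18629094 0.00720846]]
320 200 1.7010102 [[0.57283813 0.11901893 0.00892991]]
340 270 1.6587669 [[ 0.31535315  0.02919449 -0.00208625]]
```

View pics/c1.png

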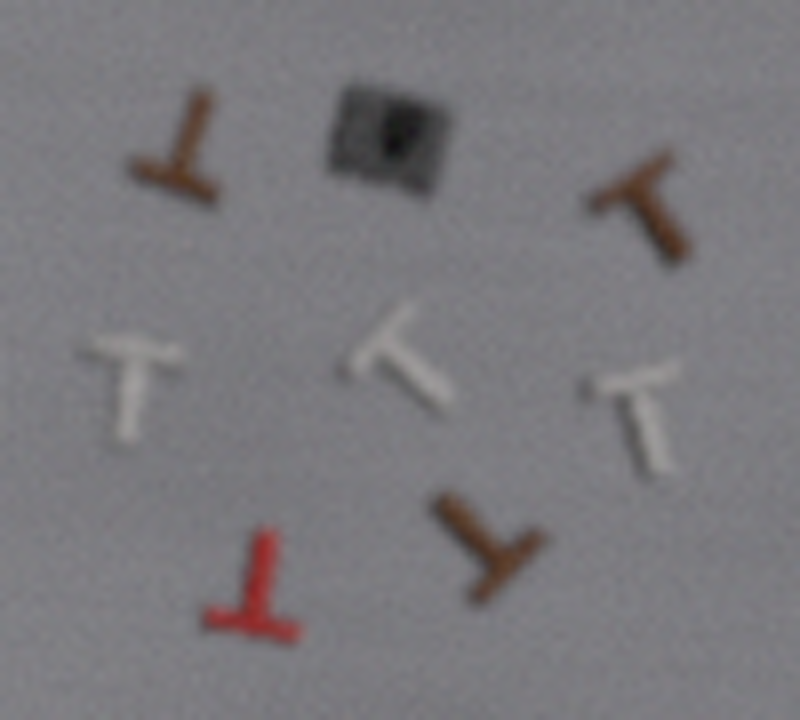

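View pics/c2.png

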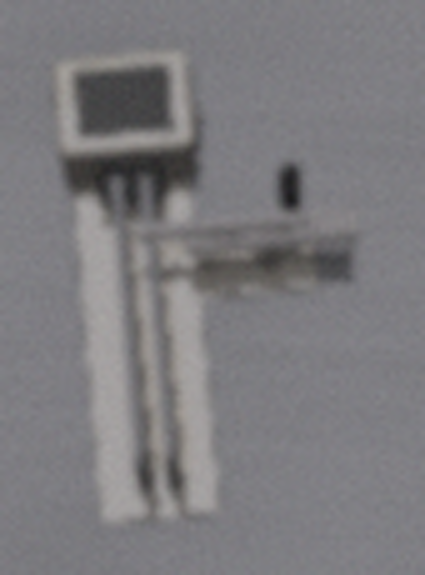

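View pics/c3.png

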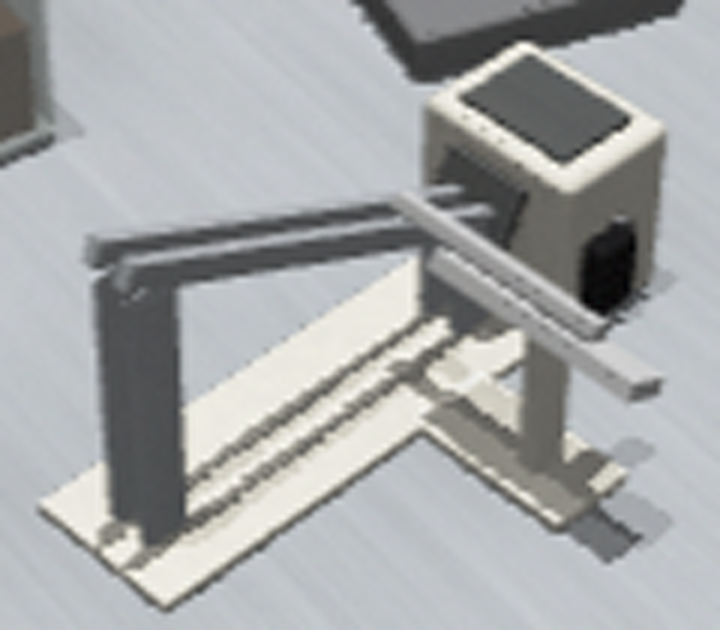

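```bash
python3 - <<'E'
from h import *
print(atz("top",[(312,228),(306.6,167),(338,163),(338,170)],[.184,.078,.11,.11]))
a=lambda x,y:(365+x/8,195+y/8)
for nm,J,S in [("A",(135,347),(128,437)),("B",(380,345),(447,405)),("C",(637,388),(660,470))]:
    print(nm,atz("top",[a(*J),a(*S)],.022))
print("fol",atz("top",[a(390,140)],.024),atz("top",[a(400,130)],.056))
# triangulate tab, bar ends
def tri(u1,u2):
    o1,d1=ray("top",[u1]);o2,d2=ray("side",[u2]);d1=d1[0];d2=d2[0]
    s=np.linalg.lstsq(np.c_[d1,-d2],o2-o1,rcond=None)[0];P=o1+s[0]*d1;Q=o2+s[1]*d2
    return P,Q
print(tri((338,163),(368,188)))
o=get_obs();T=tool(o)
Rt=np.array([[-1,0,0],[0,1,0],[0,0,-1.]]).T
print(cmd(Rt,[0.42,0.13,0.40]))
E
```

```text
[[0.43940724 0.1383673  0.184     ]
 [0.67961076 0.17523092 0.078     ]
 [0.69255816 0.06126045 0.11      ]
 [0.66629875 0.0599024  0.11      ]]
A [[ 0.43922723 -0.11863593  0.022     ]
 [ 0.39735678 -0.11686922  0.022     ]]
B [[ 0.44675974 -0.23277695  0.022     ]
 [ 0.42058975 -0.26470395  0.022     ]]
C [[ 0.43346989 -0.35389272  0.022     ]
 [ 0.39590237 -0.36510511  0.022     ]]
fol [[ 0.54339331 -0.2350813   0.024     ]] [[ 0.54223273 -0.23306234  0.056     ]]
(array([0.68209742, 0.06221762, 0.14522943]), array([0.67910506, 0.06386953, 0.14429602]))
(array([-9.000e-03, -2.000e-03, -3.378e+00]), array([-12.137, -14.287,  -6.052]))
```

>>> {"fn": "apply_moves", "kwargs": {
  "moves": [
    [[0, 0, -1.4, -1, -1, -1.4, 1], [0, 0, -2.8, -2, -2, -2.8, 1], [0, 0, -3.378, -3, -3, -4, 1], [0, 0, -3.378, -4, -4, -5, 1], [0, 0, -3.378, -4.9, -5, -6, 1]]
  ]
}}

```text
time_s: 0.57
tcp_pos: [0.2691, 0.5068, 0.3578]
tool_rot: [-0.0, 1.0, -0.0, 0.0]
contact_force: [0.2, 0.5, 0.3]
finger_gap: 1.002
```

```bash
cat > c.py <<'E'
import sys
from h import *
# usage: c.py x y z yaw_deg [pitch etc] : tool down; yaw = angle of tool -x dir (camera look dir) from world x
def Rdown(yaw):
    c,s=np.cos(np.radians(yaw)),np.sin(np.radians(yaw))
    return np.array([[-c,-s,0],[-s,c,0],[0,0,-1.]]).T
if __name__=="__main__":
    x,y,z,yaw=map(float,sys.argv[1:5])
    o=get_obs();print(o["time_s"],o["tcp_pos"].round(4),o["finger_gap"].round(3),o["contact_force"].round(1))
    r,s=cmd(Rdown(yaw),[x,y,z],o);print(list(r)+list(s), "rows",np.linalg.norm(s)*30/41.7)
E
python3 c.py .42 .13 .4 0
```

```text
Traceback (most recent call last):
  File "c.py", line 9, in <module>
    o=get_obs();print(o["time_s"],o["tcp_pos"].round(4),o["finger_gap"].round(3),o["contact_force"].round(1))
                                                        ^^^^^^^^^^^^^^^^^^^^^
AttributeError: 'float' object has no attribute 'round'
```

>>> {"fn": "apply_moves", "kwargs": {
  "moves": [
    [[0, 0, 0, -0.5, -1.28, -0.14, 1], [0, 0, 0, -1, -2.56, -0.28, 1], [0, 0, 0, -1.5, -3.8, -0.42, 1], [0, 0, 0, -2, -5.1, -0.56, 1], [0, 0, 0, -2.5, -6.4, -0.7, 1]]
  ]
}}

```text
time_s: 0.98
tcp_pos: [0.3436, 0.315, 0.3777]
tool_rot: [-0.0, 1.0, 0.0, 0.0]
contact_force: [0.6, 0.8, -0.2]
finger_gap: 1.001
```

>>> {"fn": "apply_moves", "kwargs": {
  "moves": [
    [[0, 0, 0, -0.5, -1.28, -0.14, 1], [0, 0, 0, -1, -2.56, -0.28, 1], [0, 0, 0, -1.5, -3.8, -0.42, 1], [0, 0, 0, -2, -5.1, -0.56, 1], [0, 0, 0, -2.5, -6.2, -0.7, 1]]
  ]
}}

```text
time_s: 1.4
tcp_pos: [0.4185, 0.1284, 0.399]
tool_rot: [0.0, 1.0, 0.0, 0.0]
contact_force: [0.7, 1.2, 0.3]
finger_gap: 1.002
```

```bash
sed -i 's/o\["finger_gap"\].round(3)/round(float(o["finger_gap"]),3)/' c.py
cat > w.py <<'E'
import sys
from h import *
n=sys.argv[1];cam=sys.argv[2] if len(sys.argv)>2 else "wrist"
o=get_obs();p,d=snapshot(cam);cv2.imwrite(f"pics/{n}.png",p[:,:,::-1]);np.savez(f"pics/{n}.npz",d=d,T=tool(o))
print(o["time_s"],o["tcp_pos"].round(4),o["tool_rot"].round(4),round(float(o["finger_gap"]),3))
E
python3 c.py .42 .13 .4 0; python3 w.py w1
```

```text
1.4 [0.4185 0.1284 0.399 ] 1.002 [0.7 1.2 0.3]
[np.float64(0.0), np.float64(0.008), np.float64(-0.003), np.float64(-0.05), np.float64(0.052), np.float64(-0.033)] rows 0.0570708138281259
1.4 [0.4185 0.1284 0.399 ] [1.e-04 1.e+00 0.e+00 3.e-04] 1.002
```

View pics/w1.png

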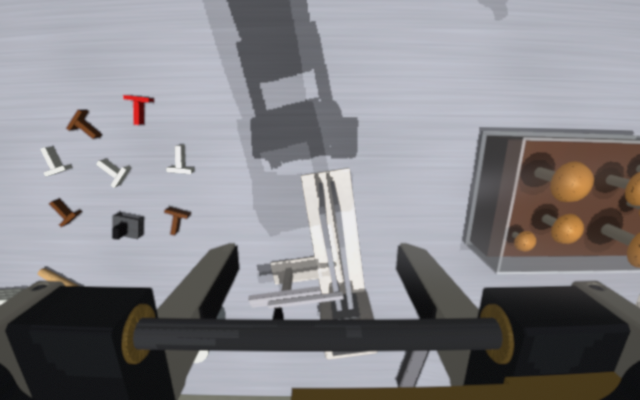

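>>> {"fn": "apply_moves", "kwargs": {
  "moves": [
    [[0, 0, 0, -1.3, 0, 0, 1], [0, 0, 0, -2.6, 0, 0, 1], [0, 0, 0, -4, 0, 0, 1], [0, 0, 0, -4, 0, 0, 1]]
  ]
}}

```text
time_s: 1.78
tcp_pos: [0.5437, 0.1304, 0.3939]
tool_rot: [0.001, 1.0, -0.001, -0.003]
contact_force: [-0.7, -0.0, -1.0]
finger_gap: 1.001
```

```bash
python3 w.py w2; python3 - <<'E'
from h import *
p=cv2.imread("pics/w2.png");crop(p,220,400,80,280,4,"pics/w2c.png");crop(p,0,240,40,220,3,"pics/w2d.png")
E
```

```text
1.7833 [0.5437 0.1304 0.3939] [ 8.0e-04  1.0e+00 -7.0e-04 -3.1e-03] 1.001
```

View pics/w2c.png

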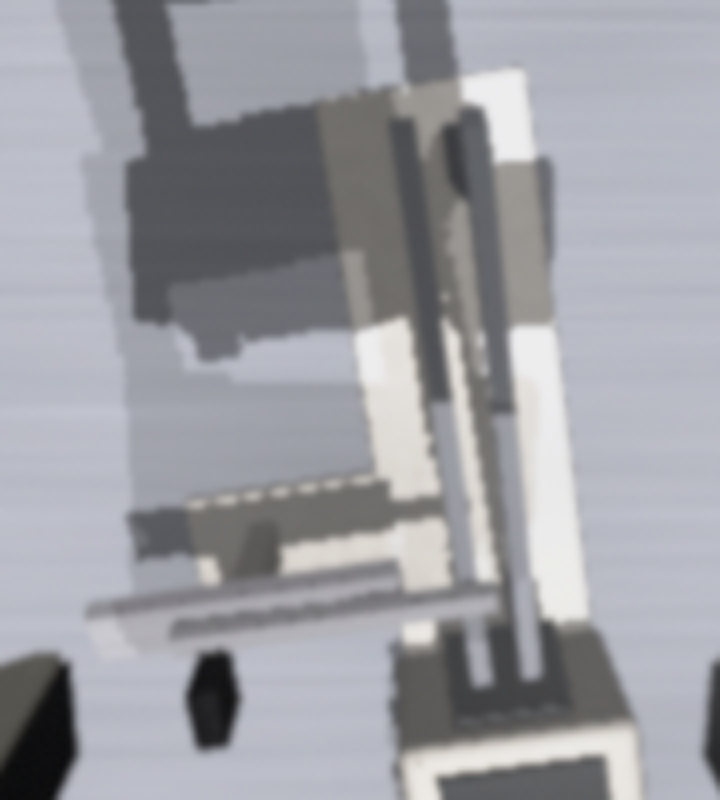

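View pics/w2d.png

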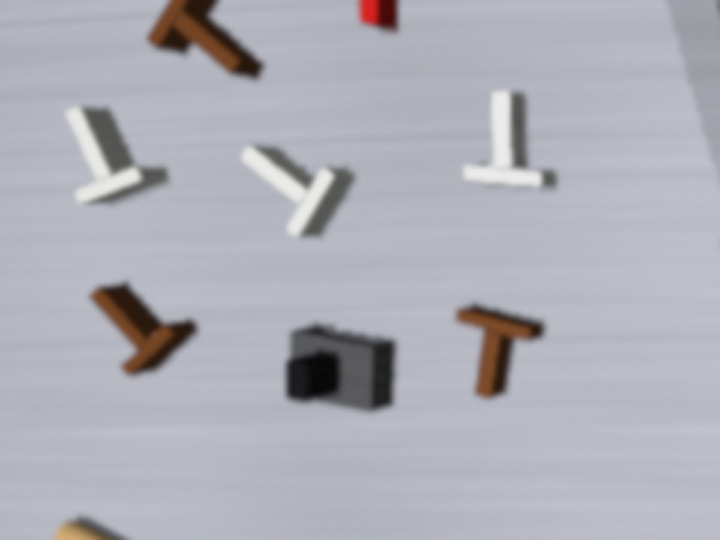

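```bash
cat > trk.py <<'E'
from h import *
def Ttrack(x,y,yaw):
    T=np.eye(4);T[:3,:3]=R.from_euler("ZY",[yaw,25],degrees=True).as_matrix();T[:3,3]=[x,y,.078];return T
E
python3 - <<'E'
from trk import *
from scipy.optimize import least_squares
f=np.load("pics/w2.npz");T=f["T"];d=f["d"]
px=lambda x,y:(220+x/4,80+y/4)
uv=np.array([px(402,120),px(472,110),px(482,688),px(530,680)])
L=np.array([[-.25,-.0105,0],[-.25,.0105,0],[0,-.0105,0],[0,.0105,0]])
def res(v):
    W=Ttrack(*v); return (proj("wrist",L@W[:3,:3].T+W[:3,3],T)-uv).ravel()
s=least_squares(res,[.663,.173,8.7]);print(s.x,s.fun.reshape(-1,2).round(1))
W=Ttrack(*s.x)
# depth check along the bars
for u,v in uv.astype(int).tolist()+[[328,160],[345,170],[349,210],[277,245],[273,245]]:
    P=atdepth("wrist",[(u,v)],[d[v,u]],T)[0]; print(u,v,P.round(4),((P-W[:3,3])@W[:3,:3]).round(4))
for g in (-.095,-.15):print("tab",g,proj("wrist",[W[:3,3]+W[:3,:3]@[-.06,g,z] for z in (.05,.04,.03)],T).round(1))
E
python3 - <<'E'
from h import *
p=cv2.imread("pics/w2.png");crop(p,230,360,200,280,6,"pics/w2e.png")
E
```

```text
[0.68470662 0.17871733 8.68394196] [[ 0.   1.7]
 [ 0.5  1.3]
 [-0.5 -2.6]
 [-0.2 -2.3]]
320 110 [0.4605 0.1336 0.1735] [-0.2474 -0.0107 -0.01  ]
338 107 [0.457  0.1549 0.1742] [-0.2479  0.0108 -0.0094]
340 252 [0.6898 0.1683 0.0807] [ 0.002  -0.0111  0.0039]
352 250 [0.6872 0.1886 0.0786] [0.0034 0.0094 0.0022]
328 160 [0.5228 0.1442 0.157 ] [-0.1832 -0.0097  0.0018]
345 170 [0.5374 0.1672 0.1487] [-0.1634  0.0108  0.0018]
349 210 [0.6035 0.1774 0.1176] [-0.0896  0.0109  0.0019]
277 245 [0.662  0.0674 0.1137] [-0.0506 -0.1066  0.0158]
273 245 [0.6606 0.0616 0.1169] [-0.0541 -0.1121  0.0177]
tab -0.095 [[282.7 257.6]
 [282.8 252.3]
 [282.9 247.1]]
tab -0.15 [[245.9 262.6]
 [246.5 257.3]
 [247.2 252.1]]
```

View pics/w2e.png

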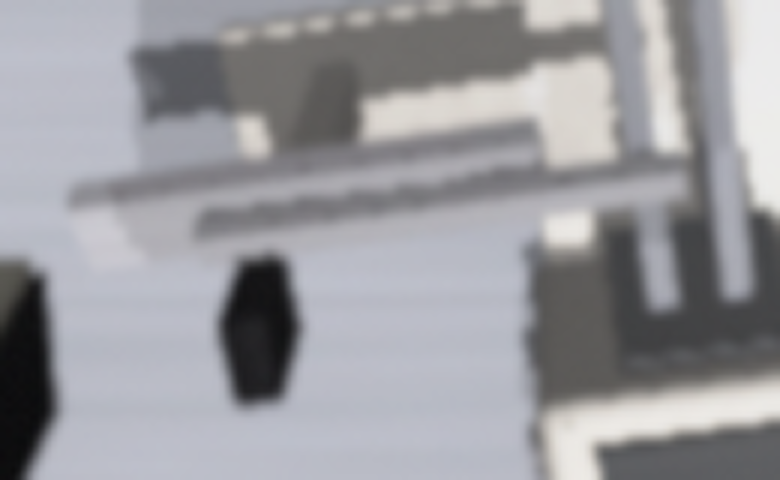

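```bash
python3 - <<'E'
from trk import *
f=np.load("pics/w2.npz");T=f["T"];d=f["d"];W=Ttrack(.6847,.1787,8.68)
p=cv2.imread("pics/w2.png")
vs,us=np.where((p.max(2)<40)); m=(us>260)&(us<285)&(vs>238)&(vs<272);us=us[m];vs=vs[m]
P=atdepth("wrist",np.c_[us,vs],d[vs,us],T);Q=(P-W[:3,3])@W[:3,:3]
k=d[vs,us]>0
for v in range(241,270,2):
    j=vs==v
    if j.any(): print(v,us[j].min(),us[j].max(),P[j].mean(0).round(4),Q[j].min(0).round(4),Q[j].max(0).round(4))
E
```

```text
245 271 276 [0.6601 0.0626 0.118 ] [-0.0555 -0.1152  0.0175] [-0.0541 -0.1072  0.0194]
247 270 276 [0.6604 0.0627 0.1247] [-0.0585 -0.1158  0.0237] [-0.0554 -0.1068  0.0254]
249 269 276 [0.6605 0.0629 0.1317] [-0.0619 -0.1159  0.0294] [-0.0572 -0.1062  0.0327]
251 269 277 [0.6616 0.0642 0.1361] [-0.0646 -0.115   0.0279] [-0.0505 -0.1063  0.0387]
253 268 277 [0.663 0.064 0.14 ] [-0.0655 -0.1158  0.0303] [-0.0487 -0.1063  0.0423]
255 268 277 [0.6654 0.0641 0.1419] [-0.0632 -0.1165  0.0344] [-0.049  -0.1064  0.0448]
257 269 277 [0.6686 0.0647 0.142 ] [-0.0596 -0.1158  0.0381] [-0.0488 -0.1063  0.0461]
259 269 276 [0.6709 0.0641 0.1438] [-0.0574 -0.1166  0.0455] [-0.0537 -0.1065  0.0473]
261 270 276 [0.674  0.0648 0.1443] [-0.0539 -0.1154  0.0478] [-0.0516 -0.1069  0.0489]
263 270 275 [0.6775 0.0638 0.1439] [-0.0516 -0.1161  0.0485] [-0.0492 -0.1089  0.0502]
265 271 271 [0.6811 0.0613 0.1433] [-0.0469 -0.1155  0.0502] [-0.0469 -0.1155  0.0502]
```

```bash
python3 c.py .673 .0635 .18 8.68
```

```text
1.8333 [0.5412 0.1305 0.3951] 1.001 [-0.6 -1.  -0.6]
[np.float64(-0.009), np.float64(-0.065), np.float64(-1.751), np.float64(-4.435), np.float64(-2.22), np.float64(7.148)] rows 6.259056023826936
```

>>> {"fn": "apply_moves", "kwargs": {
  "moves": [
    [[0, 0, -0.6, -1.1, -0.55, 0.4, 0.5], [0, 0, -1.2, -2.2, -1.1, 1, 0.5], [0, 0, -1.75, -3.3, -1.65, 1.8, 0.5], [0, 0, -1.75, -4.43, -2.22, 2.6, 0.5], [0, 0, -1.75, -4.43, -2.22, 3.8, 0.5]]
  ]
}}

```text
time_s: 2.25
tcp_pos: [0.6745, 0.0621, 0.2853]
tool_rot: [-0.076, 0.997, -0.0, 0.002]
contact_force: [0.3, 0.2, -0.5]
finger_gap: 0.689
```

>>> {"fn": "apply_moves", "kwargs": {
  "moves": [
    [[0, 0, 0, 0, 0, 1.2, 0.5], [0, 0, 0, 0, 0, 2.4, 0.5], [0, 0, 0, 0, 0, 3.2, 0.5], [0, 0, 0, 0, 0, 3.2, 0.5]]
  ]
}}

```text
time_s: 2.58
tcp_pos: [0.6691, 0.0643, 0.1831]
tool_rot: [-0.076, 0.997, 0.0, -0.004]
contact_force: [-0.3, -0.3, -1.8]
finger_gap: 0.499
```

```bash
python3 w.py w3; python3 c.py .673 .0635 .117 8.68
```

```text
2.5833 [0.6691 0.0643 0.1831] [-7.640e-02  9.971e-01  1.000e-04 -3.500e-03] 0.499
2.6333 [0.67   0.0644 0.1869] 0.503 [-0.1  0.   0.9]
[np.float64(0.004), np.float64(-0.041), np.float64(0.016), np.float64(-0.101), np.float64(-0.046), np.float64(2.33)] rows 1.6781594500511796
```

View pics/w3.png

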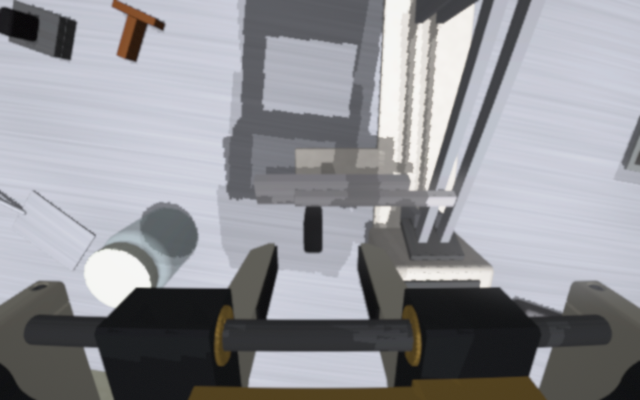

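The tab, at (313,230), is centred between the fingers. I'll go down, grip it and push towards shut.

>>> {"fn": "apply_moves", "kwargs": {
  "force": 15,
  "moves": [
    [[0, 0, 0, -0.1, -0.05, 1.2, 0.5], [0, 0, 0, -0.1, -0.05, 2.3, 0.5], [0, 0, 0, -0.1, -0.05, 2.3, 0.1], [0, 0, 0, -0.1, -0.05, 2.3, 0.1], [0, 0, 0, -0.1, -0.05, 2.3, 0.1]]
  ]
}}

```text
time_s: 3.05
tcp_pos: [0.6756, 0.0634, 0.1234]
tool_rot: [-0.076, 0.997, -0.0, 0.002]
contact_force: [0.3, 0.2, 1.0]
finger_gap: 0.333
```

>>> {"fn": "apply_moves", "kwargs": {
  "moves": [
    [[0, 0, 0, 0, 0.0, 0, 0.1], [0, 0, 0, 0, 0.2, 0, 0.1], [0, 0, 0, 0, 0.4, 0, 0.1], [0, 0, 0, 0, 0.55, 0, 0.1], [0, 0, 0, 0, 0.55, 0, 0.1]]
  ]
}}

```text
time_s: 3.47
tcp_pos: [0.6728, 0.0802, 0.1218]
tool_rot: [-0.076, 0.997, -0.0, 0.002]
contact_force: [-0.0, -3.0, 9.9]
finger_gap: 0.145
```

```bash
python3 w.py w4; python3 - <<'E'
from trk import *
p=cv2.imread("pics/w4.png");crop(p,200,500,100,320,2.6,"pics/w4c.png")
W=Ttrack(.6847,.1787,8.68);o=get_obs();print((o["tcp_pos"]-W[:3,3])@W[:3,:3],o["contact_force"])
E
```

```text
3.4667 [0.6728 0.0802 0.1218] [-7.650e-02  9.971e-01 -4.000e-04  1.500e-03] 0.145
[-0.04264534 -0.09557854  0.0284986 ] [-0.14097762 -1.44578829  9.25560972]
```

View pics/w4c.png

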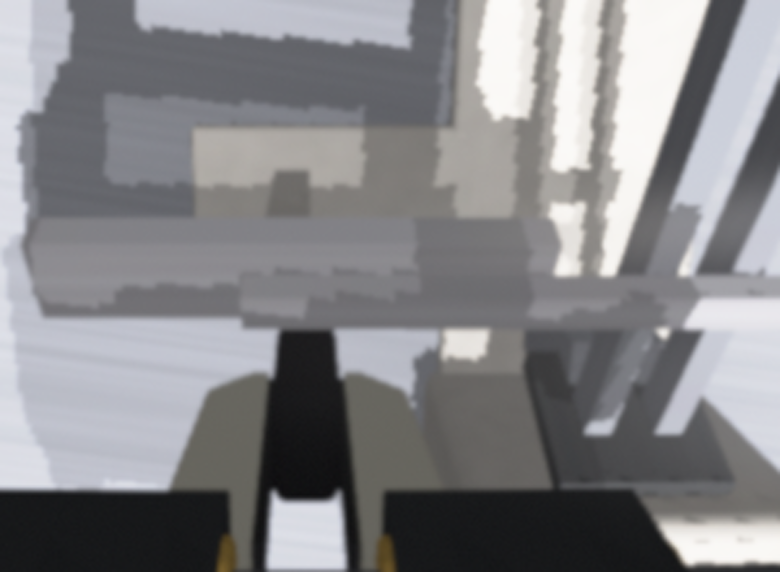

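>>> {"fn": "apply_moves", "kwargs": {
  "moves": [
    [[0, 0, 0, 0, 0.1, -0.1, 0.1], [0, 0, 0, 0, 0.2, -0.1, 0.1], [0, 0, 0, 0, 0.2, -0.1, 0.1], [0, 0, 0, 0, 0.25, -0.1, 0.1]]
  ]
}}

```text
time_s: 3.85
tcp_pos: [0.6717, 0.0835, 0.1225]
tool_rot: [-0.075, 0.997, -0.003, 0.0]
contact_force: [9.2, -29.0, -8.5]
finger_gap: 0.215
```

```bash
python3 - <<'E'
from trk import *
W=Ttrack(.6847,.1787,8.68);o=get_obs();print((o["tcp_pos"]-W[:3,3])@W[:3,:3],o["contact_force"],o["finger_gap"])
E
```

```text
[-0.04350587 -0.09213141  0.02878928] [  9.16989209 -28.98199819  -8.53326593] 0.21546931832089958
```

The gate is against its stop, with 29 N of reaction. I'll release it and retreat.

>>> {"fn": "apply_moves", "kwargs": {
  "moves": [
    [[0, 0, 0, 0, -0.25, 0, 0.4], [0, 0, 0, 0, -0.25, 0, 0.45], [0, 0, 0, 0, -0.25, 0, 0.5], [0, 0, 0, 0, -0.25, -1, 0.5], [0, 0, 0, 0, -0.25, -2.2, 0.5]]
  ]
}}

```text
time_s: 4.27
tcp_pos: [0.6708, 0.0802, 0.1868]
tool_rot: [-0.077, 0.997, 0.0, -0.002]
contact_force: [0.5, -0.3, 0.7]
finger_gap: 0.492
```

>>> {"fn": "apply_moves", "kwargs": {
  "moves": [
    [[0, 0, 0, 0, 0, -1.2, 0.5], [0, 0, 0, 0, 0, -2.4, 0.5], [0, 0, 0, 0.4, 0, -3.5, 0.5], [0, 0, 0, 1.5, 0, -4, 0.5], [0, 0, 0, 2.8, 0, -4, 0.5]]
  ]
}}

```text
time_s: 4.68
tcp_pos: [0.5894, 0.0675, 0.3126]
tool_rot: [-0.077, 0.997, 0.0, 0.002]
contact_force: [-0.5, -0.1, 0.6]
finger_gap: 0.503
```

```bash
python3 w.py w5; python3 - <<'E'
from trk import *
p=cv2.imread("pics/w5.png");crop(p,200,400,80,280,3,"pics/w5c.png")
f=np.load("pics/w5.npz");T=f["T"];d=f["d"];W=Ttrack(.6847,.1787,8.68)
vs,us=np.where((p.max(2)<40)); m=(us>240)&(us<335)&(vs>150)&(vs<300)&(d[vs,us]>.2);us=us[m];vs=vs[m]
P=atdepth("wrist",np.c_[us,vs],d[vs,us],T);Q=(P-W[:3,3])@W[:3,:3]
k=(P[:,2]>.12)&(P[:,2]<.15)&(abs(Q[:,0]+.05)<.03)
print(k.sum(),Q[k].min(0),Q[k].max(0))
E
```

```text
4.6833 [0.5894 0.0675 0.3126] [-7.670e-02  9.971e-01  2.000e-04  2.300e-03] 0.503
72 [-0.06573042 -0.09893347  0.02070277] [-0.04801068 -0.09152725  0.05073165]
```

View pics/w5c.png

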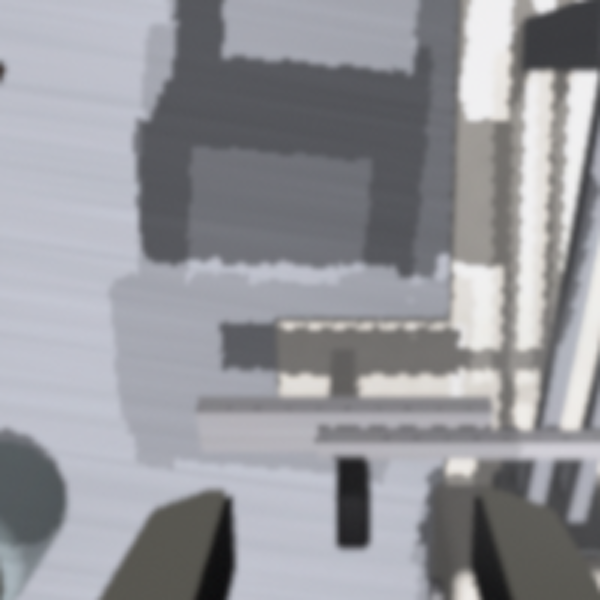

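>>> {"fn": "apply_moves", "kwargs": {
  "moves": [
    [[0, 0, 1.4, 0.9, -1, -0.2, 0.7], [0, 0, 2.8, 1.7, -2, -0.4, 0.7], [0, 0, 4.2, 2.6, -3, -0.6, 0.7], [0, 0, 5.6, 3.4, -4, -0.8, 0.7], [0, 0, 7, 4.3, -5, -1, 0.7]]
  ]
}}

```text
time_s: 5.15
tcp_pos: [0.4833, -0.1015, 0.3392]
tool_rot: [0.229, 0.973, 0.0, 0.0]
contact_force: [0.5, -0.4, 0.1]
finger_gap: 0.694
```

```bash
python3 c.py .40 -.24 .35 -60; python3 -c "
from h import *
print(get_obs()['joint_positions'])"
```

```text
5.15 [ 0.4833 -0.1015  0.3392] 0.694 [ 0.5 -0.4  0.1]
[np.float64(0.008), np.float64(0.005), np.float64(6.696), np.float64(0.422), np.float64(-5.369), np.float64(-0.363)] rows 3.883293969188537
[-2.58984067e-01 -2.85598954e-01  1.62524486e+00  4.27839580e-04
  1.80123640e+00 -1.36681270e+00]
```

>>> {"fn": "apply_moves", "kwargs": {
  "moves": [
    [[0, 0, 1.4, 0.1, -1.2, -0.1, 0.7], [0, 0, 2.8, 0.2, -2.4, -0.2, 0.7], [0, 0, 4.2, 0.3, -3.6, -0.3, 0.7], [0, 0, 5.6, 0.4, -4.8, -0.36, 0.7], [0, 0, 7, 0.42, -5.37, -0.36, 0.7]]
  ]
}}

```text
time_s: 5.57
tcp_pos: [0.4001, -0.2419, 0.3504]
tool_rot: [0.512, 0.859, -0.0, 0.001]
contact_force: [0.2, 0.3, 0.0]
finger_gap: 0.701
```

>>> {"fn": "apply_moves", "kwargs": {
  "moves": [
    [[0, 0, 1.4, 0, 0, 0, 0.7], [0, 0, 2.8, 0, 0, 0, 0.7], [0, 0, 4.2, 0, 0, 0, 0.7], [0, 0, 5.6, 0, 0, 0, 0.7], [0, 0, 7, 0, 0, 0, 0.7]]
  ]
}}

```text
time_s: 5.98
tcp_pos: [0.402, -0.2395, 0.3497]
tool_rot: [0.746, 0.665, 0.0, 0.0]
contact_force: [-0.9, -1.0, 0.3]
finger_gap: 0.701
```

>>> {"fn": "apply_moves", "kwargs": {
  "moves": [
    [[0, 0, 1.4, 0, 0, 0, 0.7], [0, 0, 2.8, 0, 0, 0, 0.7], [0, 0, 4.2, 0, 0, 0, 0.7], [0, 0, 5.6, 0, 0, 0, 0.7], [0, 0, 7, 0, 0, 0, 0.7]]
  ]
}}

```text
time_s: 6.4
tcp_pos: [0.4021, -0.2395, 0.3498]
tool_rot: [0.912, 0.41, 0.0, 0.0]
contact_force: [-0.4, -0.1, -0.4]
finger_gap: 0.698
```

>>> {"fn": "apply_moves", "kwargs": {
  "moves": [
    [[0, 0, 1.4, 0, 0, 0, 0.7], [0, 0, 2.8, 0, 0, 0, 0.7], [0, 0, 4.2, 0, 0, 0, 0.7], [0, 0, 5.6, 0, 0, 0, 0.7], [0, 0, 7, 0, 0, 0, 0.7]]
  ]
}}

```text
time_s: 6.82
tcp_pos: [0.402, -0.2394, 0.3497]
tool_rot: [0.993, 0.117, 0.0, -0.0]
contact_force: [0.3, 0.5, 0.6]
finger_gap: 0.698
```

```bash
python3 c.py .40 -.24 .35 180;python3 w.py w6; python3 -c "
from h import *
print(get_obs()['joint_positions'])"
```

```text
6.8167 [ 0.402  -0.2394  0.3497] 0.698 [0.3 0.5 0.6]
[np.float64(-0.0), np.float64(-0.007), np.float64(2.689), np.float64(-0.071), np.float64(0.002), np.float64(-0.009)] rows 0.05150797789832733
6.8167 [ 0.402  -0.2394  0.3497] [ 9.931e-01  1.171e-01  3.000e-04 -0.000e+00] 0.698
[-5.91953287e-01 -3.39806829e-01  1.65014153e+00  3.77486560e-04
  1.83075874e+00  7.54258947e-01]
```

View pics/w6.png

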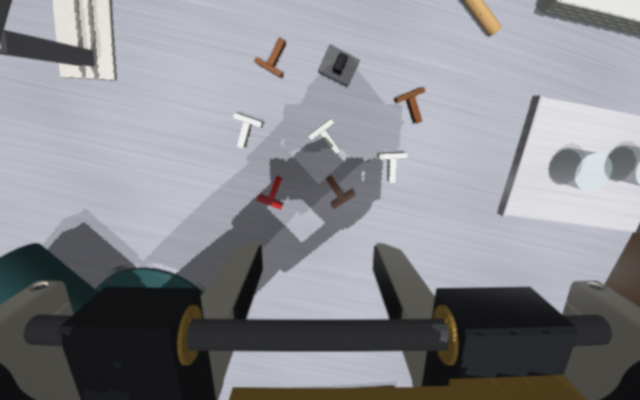

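```bash
python3 - <<'E'
from h import *
p=cv2.imread("pics/w6.png");crop(p,220,420,95,195,4,"pics/w6c.png")
E
```

```text
(no output)
```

View pics/w6c.png

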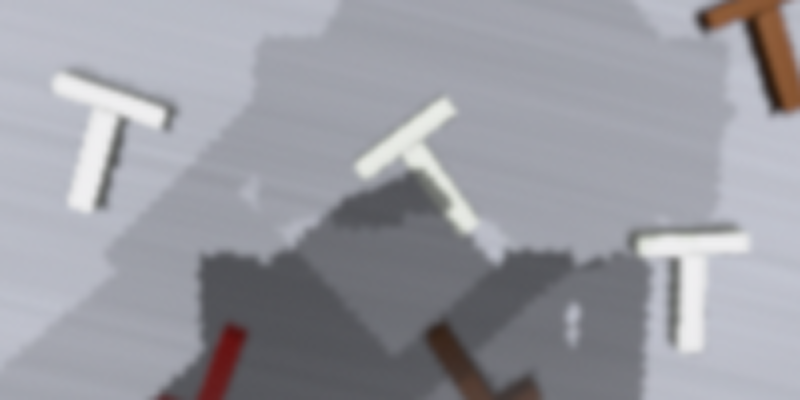

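```bash
cat > clip.py <<'E'
from h import *
def clip(f,c1,c2,s,z=.022):
    T=np.load(f)["T"]; P=atz("wrist",[c1,c2,s],z,T)
    cc=(P[0]+P[1])/2; v=P[1]-P[0]; a=np.degrees(np.arctan2(v[1],v[0]))
    w=P[2]-cc
    st=np.degrees(np.arctan2(w[1],w[0]))
    # stem dir from cap perpendicular
    pa=[a+90,a-90]; pa=min(pa,key=lambda t:abs((t-st+180)%360-180))
    print("cap ctr",cc.round(4),"width",np.linalg.norm(v).round(4),"len(44)",np.linalg.norm(w).round(4),"stem yaw",round(st%360,1),"cap-perp",round(pa%360,1))
E
python3 - <<'E'
from clip import *
k=lambda x,y:(220+x/4,95+y/4)
for c in [((57,82),(168,115),(83,208)),((358,168),(452,104),(470,228)),((633,243),(748,241),(690,350))]:
    clip("pics/w6.npz",*[k(*q) for q in c])
E
```

```text
cap ctr [ 0.4401 -0.1208  0.022 ] width 0.0438 len(44) 0.044 stem yaw 174.6 cap-perp 176.8
cap ctr [ 0.4522 -0.233   0.022 ] width 0.0435 len(44) 0.0437 stem yaw 229.6 cap-perp 227.3
cap ctr [ 0.4391 -0.3525  0.022 ] width 0.0457 len(44) 0.0439 stem yaw 197.2 cap-perp 194.7
```

```bash
python3 c.py .4401 -.1208 .10 175.7
```

```text
6.8667 [ 0.4021 -0.2395  0.3497] 0.699 [0.2 0.  0.8]
[np.float64(0.0), np.float64(-0.007), np.float64(3.435), np.float64(2.113), np.float64(-3.575), np.float64(8.326)] rows 6.693650985165378
```

>>> {"fn": "apply_moves", "kwargs": {
  "moves": [
    [[0, 0, 1, 0.4, -0.8, 0.9, 0.7], [0, 0, 2, 0.9, -1.6, 1.9, 0.7], [0, 0, 3, 1.4, -2.4, 2.9, 0.7], [0, 0, 3.435, 1.9, -3.2, 3.9, 0.7], [0, 0, 3.435, 2.11, -3.575, 5.1, 0.7]]
  ]
}}

```text
time_s: 7.28
tcp_pos: [0.4387, -0.1181, 0.1963]
tool_rot: [1.0, -0.029, 0.001, -0.0]
contact_force: [1.7, -0.1, 0.4]
finger_gap: 0.699
```

>>> {"fn": "apply_moves", "kwargs": {
  "moves": [
    [[0, 0, 0, 0, 0, 1.2, 0.7], [0, 0, 0, 0, 0, 2.2, 0.7], [0, 0, 0, 0, 0, 3.2, 0.7], [0, 0, 0, 0, 0, 3.2, 0.7]]
  ]
}}

```text
time_s: 7.62
tcp_pos: [0.4357, -0.1195, 0.0952]
tool_rot: [1.0, -0.028, -0.003, -0.001]
contact_force: [-0.6, 1.1, -1.0]
finger_gap: 0.7
```

```bash
python3 w.py w7; python3 c.py .4401 -.1208 .004 175.7
```

```text
7.6167 [ 0.4357 -0.1195  0.0952] [ 0.9996 -0.0281 -0.0033 -0.0011] 0.7
7.6667 [ 0.4367 -0.12    0.0986] 0.697 [-0.2 -0.5  0.5]
[np.float64(-0.015), np.float64(0.045), np.float64(0.207), np.float64(0.126), np.float64(0.024), np.float64(3.153)] rows 2.2702214858794068
```

View pics/w7.png

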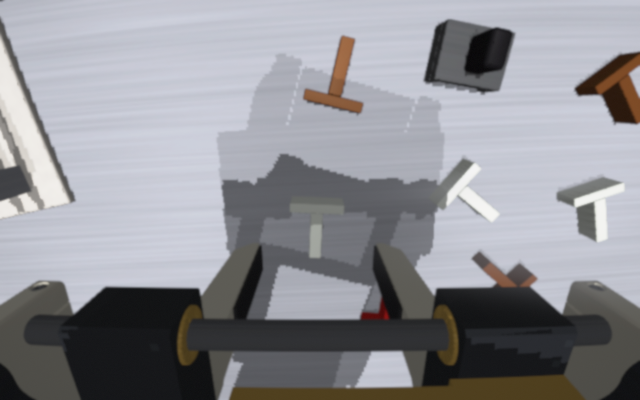

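>>> {"fn": "apply_moves", "kwargs": {
  "force": 12,
  "moves": [
    [[0, 0, 0.2, 0.12, 0.02, 1.2, 0.7], [0, 0, 0.2, 0.12, 0.02, 2.3, 0.7], [0, 0, 0.2, 0.12, 0.02, 3.1, 0.7], [0, 0, 0.2, 0.12, 0.02, 3.1, 0.6], [0, 0, 0.2, 0.12, 0.02, 3.1, 0.3]]
  ]
}}

```text
time_s: 8.08
tcp_pos: [0.4421, -0.1218, 0.0091]
tool_rot: [0.999, -0.038, 0.0, -0.0]
contact_force: [1.2, -0.1, 0.6]
finger_gap: 0.602
```

>>> {"fn": "apply_moves", "kwargs": {
  "moves": [
    [[0, 0, 0, 0, 0, 0, 0.3], [0, 0, 0, 0, 0, 0, 0.3], [0, 0, 0, 0, 0, 0, 0.3]]
  ]
}}

```text
time_s: 8.33
tcp_pos: [0.443, -0.1222, 0.0102]
tool_rot: [0.999, -0.038, 0.002, 0.001]
contact_force: [-1.6, 0.4, 8.9]
finger_gap: 0.474
```

>>> {"fn": "apply_moves", "kwargs": {
  "moves": [
    [[0, 0, 0, 0, 0, -0.8, 0.3], [0, 0, 0, 0, 0, -1.8, 0.3], [0, 0, 0, 0, 0, -3, 0.3], [0, 0, 0, 0, 0, -4.2, 0.3], [0, 0, 0, 0, 0, -5.4, 0.3]]
  ]
}}

```text
time_s: 8.75
tcp_pos: [0.4413, -0.1216, 0.1729]
tool_rot: [0.999, -0.038, 0.001, 0.0]
contact_force: [1.2, -0.4, -0.0]
finger_gap: 0.47
```

```bash
python3 w.py w8; python3 -c "
from h import *
print(get_obs()['joint_positions'])"
```

```text
8.75 [ 0.4413 -0.1216  0.1729] [ 9.993e-01 -3.850e-02  1.100e-03  3.000e-04] 0.47
[-3.24701773e-01 -3.64643564e-01  1.94012148e+00  2.77265870e-05
  1.55563967e+00  1.32312217e+00]
```

View pics/w8.png

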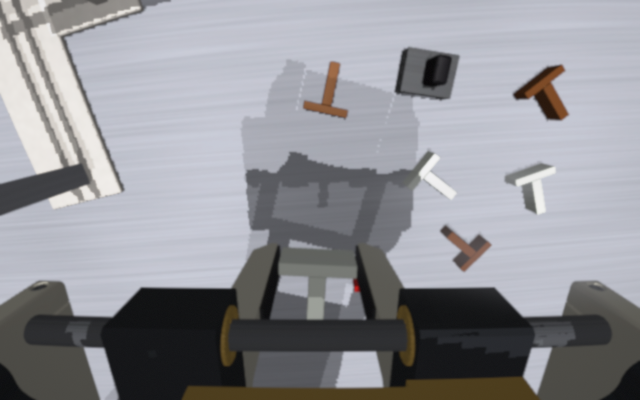

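```bash
python3 - <<'E'
import numpy as np
D=[(1.2382,.1165,1.4422,.19606,.6457,.21794),(-.25898,-.2856,1.62524,.4833,-.1015,.3392),(-.59195,-.33981,1.65014,.402,-.2394,.3497),(-.3247,-.36464,1.94012,.4413,-.1216,.1729)]
A=[];b=[]
for j1,j2,j3,x,y,z in D:
    r=x*np.cos(j1)+y*np.sin(j1);l=-x*np.sin(j1)+y*np.cos(j1);print(r,l)
    f=j2+j3
    A.append([1,0,np.sin(j2),np.sin(f),np.cos(f)]);b.append(r)
    A.append([0,1,np.cos(j2),np.cos(f),-np.sin(f)]);b.append(z)
A=np.array(A);b=np.array(b)
for M in (A[:,:4],A):
    s=np.linalg.lstsq(M,b,rcond=None);print(s[0],(M@s[0]-b).round(4),s[3])
E
```

```text
0.6743274725225588 0.025504380042220165
0.49317637752516214 0.02565542147692601
0.46718187022288793 0.025640985453853654
0.45703389635243447 0.02553952984908267
[-0.01213829 -0.22609219  0.43578378  0.63789662] [ 0.002  -0.0035 -0.0072 -0.001  -0.0082 -0.0006  0.0133  0.0052] [2.88413916 2.75244713 0.27641044 0.17138672]
[-0.01614782 -0.16758011  0.45862952  0.63671145  0.0814697 ] [ 0.0005 -0.0038 -0.0001 -0.0002  0.      0.0004 -0.0004  0.0035] [3.44784209 2.82319771 0.29001835 0.17191485 0.16814962]
```

```bash
cat > g.py <<'E'
from trk import *
import sys
TRK=[.6847,.1787,8.68]
def Rtilt(th,psi):
    t,p=np.radians([th,psi]);c,s=np.cos,np.sin
    z=np.array([s(t)*c(p),s(t)*s(p),-c(t)]);x=np.array([c(t)*c(p),c(t)*s(p),s(t)]);return np.c_[x,np.cross(z,x),z]
def goal(th,trk,off,psi=None):
    W=Ttrack(*TRK);Rt=Rtilt(th,TRK[2] if psi is None else psi)
    return Rt,W[:3,3]+W[:3,:3]@np.array(trk)-Rt@np.array(off)
if __name__=="__main__":
    th,x,y,z,ox,oy,oz=map(float,sys.argv[1:8])
    Rt,p=goal(th,[x,y,z],[ox,oy,oz]);o=get_obs();r,s=cmd(Rt,p,o)
    print(o["time_s"],o["tcp_pos"].round(4),round(float(o["finger_gap"]),3),"goal",p.round(4));print(list(map(float,r)),list(map(float,s)),"rows",np.linalg.norm(s)*30/41.7,np.linalg.norm(r)*5/7.16)
E
python3 g.py 30 -.185 0 .08 -.0065 0 -.001
```

```text
8.8 [ 0.4433 -0.1223  0.1804] 0.471 goal [0.5584 0.1594 0.2311]
[0.727, 5.861, -2.546] [3.121, -9.654, -1.681] rows 7.398752197640278 4.491150086409364
```

>>> {"fn": "apply_moves", "kwargs": {
  "moves": [
    [[0, 0, 0, 0.3, -0.6, -1.2, 0.3], [0, 0, 0, 0.6, -1.6, -2, 0.3], [0, 0, 0, 0.9, -2.9, -2.4, 0.3], [0, 0, 0, 1.3, -4.2, -2.6, 0.3], [0, 0, 0, 1.7, -5.5, -2.8, 0.3]]
  ]
}}

```text
time_s: 9.22
tcp_pos: [0.5054, 0.0407, 0.2561]
tool_rot: [0.999, -0.039, 0.002, -0.0]
contact_force: [0.8, -1.2, -0.4]
finger_gap: 0.471
```

```bash
python3 g.py 30 -.185 0 .09 -.0065 0 -.001
```

```text
9.2167 [0.5054 0.0407 0.2561] 0.471 goal [0.5626 0.1601 0.2401]
[0.688, 5.93, -2.565] [1.59, -4.115, 0.541] rows 3.1975164719555553 4.537358333458279
```

>>> {"fn": "apply_moves", "kwargs": {
  "moves": [
    [[0.14, 1.19, -0.5, 0.3, -0.9, 0, 0.3], [0.28, 2.37, -1.03, 0.7, -1.8, 0.1, 0.3], [0.41, 3.56, -1.54, 1.1, -2.7, 0.2, 0.3], [0.55, 4.74, -2.05, 1.4, -3.6, 0.4, 0.3], [0.688, 5.93, -2.565, 1.59, -4.115, 0.54, 0.3]]
  ]
}}

```text
time_s: 9.63
tcp_pos: [0.5627, 0.1608, 0.2392]
tool_rot: [0.963, 0.075, 0.26, -0.021]
contact_force: [1.7, -0.6, -0.8]
finger_gap: 0.47
```

>>> {"fn": "apply_moves", "kwargs": {
  "moves": [
    [[0, 0, 0, 0, 0, 0, 0.3], [0, 0, 0, 0, 0, 0, 0.3]]
  ]
}}

```text
time_s: 9.8
tcp_pos: [0.5611, 0.1585, 0.238]
tool_rot: [0.964, 0.074, 0.256, -0.02]
contact_force: [-0.1, -1.0, 1.7]
finger_gap: 0.468
```

```bash
python3 g.py 30 -.185 0 .09 -.0065 0 -.001; python3 w.py w9;python3 w.py s9 side; python3 -c "
from h import *
print(get_obs()['joint_positions'])
p=cv2.imread('pics/s9.png');crop(p,240,400,100,250,4.5,'pics/s9c.png')"
```

```text
9.8 [0.5611 0.1585 0.238 ] 0.468 goal [0.5626 0.1601 0.2401]
[-0.012, 0.055, 0.007] [0.085, -0.043, -0.033] rows 0.07252640695649659 0.03961411900470065
9.8 [0.5611 0.1585 0.238 ] [ 0.9637  0.0736  0.2557 -0.0198] 0.468
9.85 [0.5617 0.158  0.2387] [ 0.9638  0.0729  0.2557 -0.0197] 0.474
[ 0.25662171 -0.42256137  1.95174745 -0.05840899  1.09639032  1.69013877]
```

View pics/w9.png

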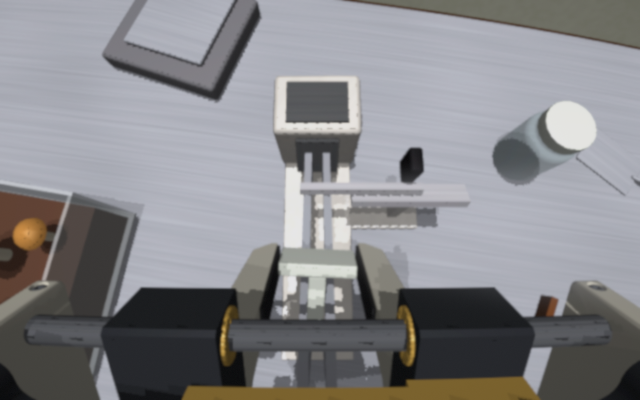

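View pics/s9c.png

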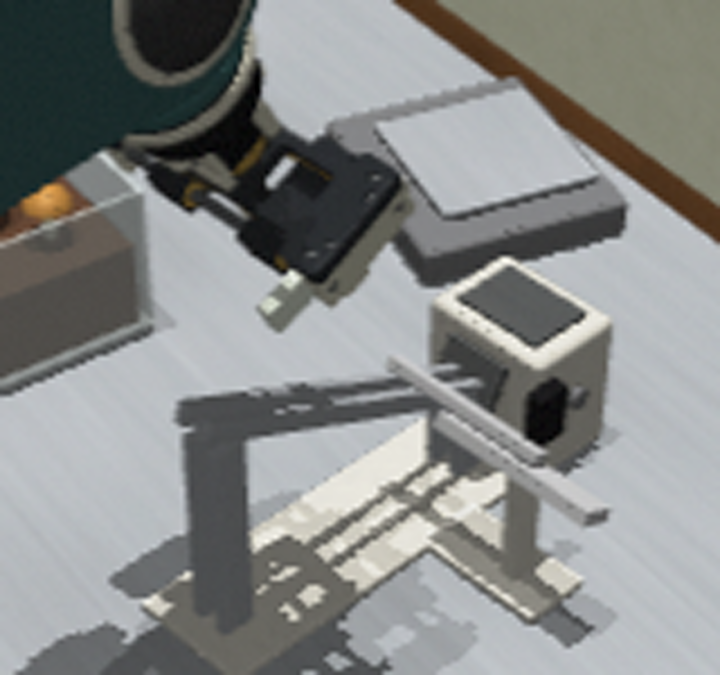

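```bash
python3 g.py 45 -.2 0 .06 -.0065 0 -.001
```

```text
9.9 [0.5622 0.1577 0.2388] 0.472 goal [0.5358 0.156  0.2208]
[0.0, 3.052, -0.015] [-1.06, -0.076, 0.086] rows 0.7670468374797169 2.1313106570196294
```

>>> {"fn": "apply_moves", "kwargs": {
  "moves": [
    [[0, 1, 0, -0.35, -0.03, 0.03, 0.3], [0, 2, 0, -0.7, -0.06, 0.06, 0.3], [0, 3.05, 0, -1.06, -0.08, 0.09, 0.3], [0, 3.05, 0, -1.06, -0.08, 0.09, 0.3]]
  ]
}}

```text
time_s: 10.23
tcp_pos: [0.5335, 0.1552, 0.2154]
tool_rot: [0.921, 0.069, 0.382, -0.029]
contact_force: [-0.7, -0.4, -1.4]
finger_gap: 0.466
```

```bash
python3 g.py 45 -.2 0 .008 -.0065 0 -.001; python3 w.py w10;  python3 -c "
from h import *
print(get_obs()['joint_positions'])
p=cv2.imread('pics/w10.png');crop(p,220,420,100,350,3,'pics/w10c.png')"
```

```text
10.2333 [0.5335 0.1552 0.2154] 0.466 goal [0.5141 0.1527 0.1737]
[0.011, 0.002, -0.014] [-1.444, -0.012, 0.523] rows 1.1049219159514752 0.012511503398860974
10.2333 [0.5335 0.1552 0.2154] [ 0.9213  0.0692  0.3815 -0.0287] 0.466
[ 0.29107467 -0.64374414  2.2013388  -0.13684701  0.80973036  1.7658699 ]
```

View pics/w10c.png

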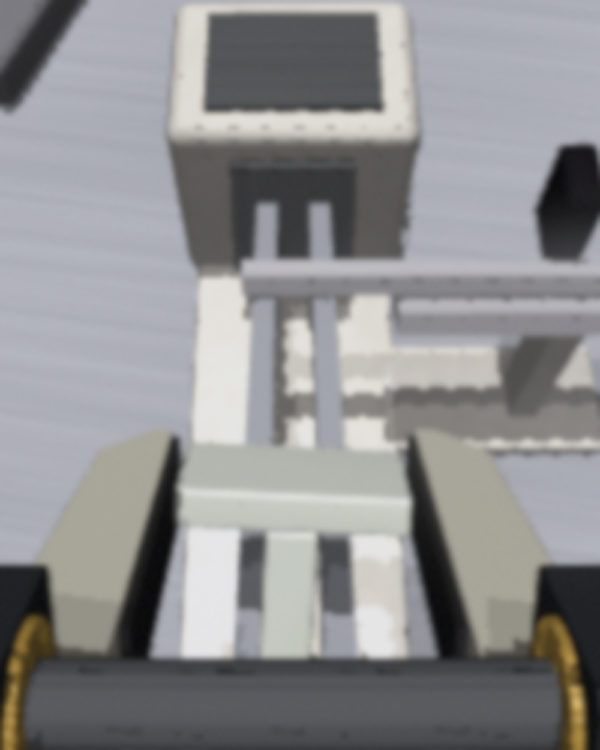

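>>> {"fn": "apply_moves", "kwargs": {
  "moves": [
    [[0, 0, 0, -0.4, 0.03, 0.13, 0.3], [0, 0, 0, -0.75, 0.03, 0.27, 0.3], [0, 0, 0, -1.1, 0.03, 0.4, 0.3], [0, 0, 0, -1.1, 0.03, 0.4, 0.3]]
  ]
}}

```text
time_s: 10.62
tcp_pos: [0.521, 0.1526, 0.1855]
tool_rot: [0.922, 0.07, 0.38, -0.028]
contact_force: [0.1, -5.2, -2.9]
finger_gap: 0.473
```

```bash
python3 g.py 45 -.2 0 .008 -.0065 0 -.001; python3 w.py w11; python3 w.py s11 side; python3 -c "
from h import *
p=cv2.imread('pics/w11.png');crop(p,220,420,100,350,3,'pics/w11c.png')
p=cv2.imread('pics/s11.png');crop(p,240,400,100,250,4.5,'pics/s11c.png')"
```

```text
10.6167 [0.521  0.1526 0.1855] 0.473 goal [0.5141 0.1527 0.1737]
[0.014, 0.037, -0.003] [-0.438, -0.036, 0.12] rows 0.32774502341401235 0.02770507601239856
10.6167 [0.521  0.1526 0.1855] [ 0.9219  0.0696  0.3801 -0.0283] 0.473
10.6667 [0.5212 0.1527 0.1862] [ 0.9218  0.0697  0.3803 -0.0283] 0.471
```

View pics/w11c.png

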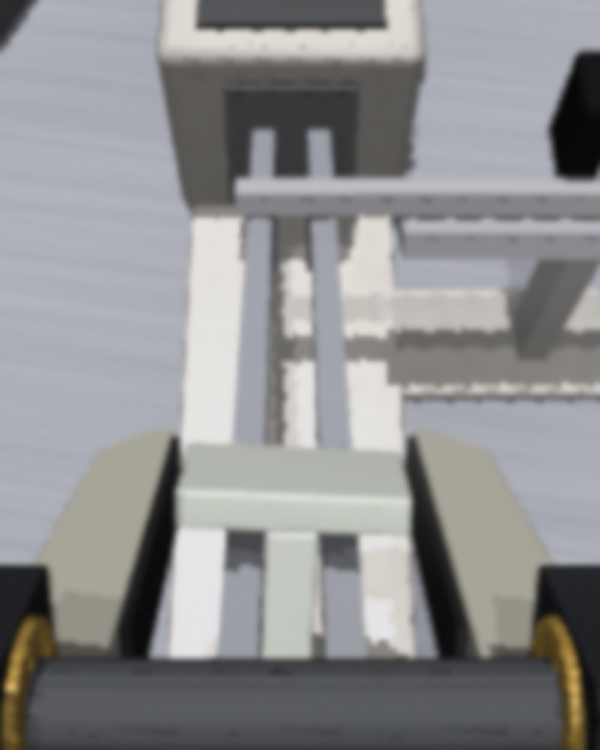

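View pics/s11c.png

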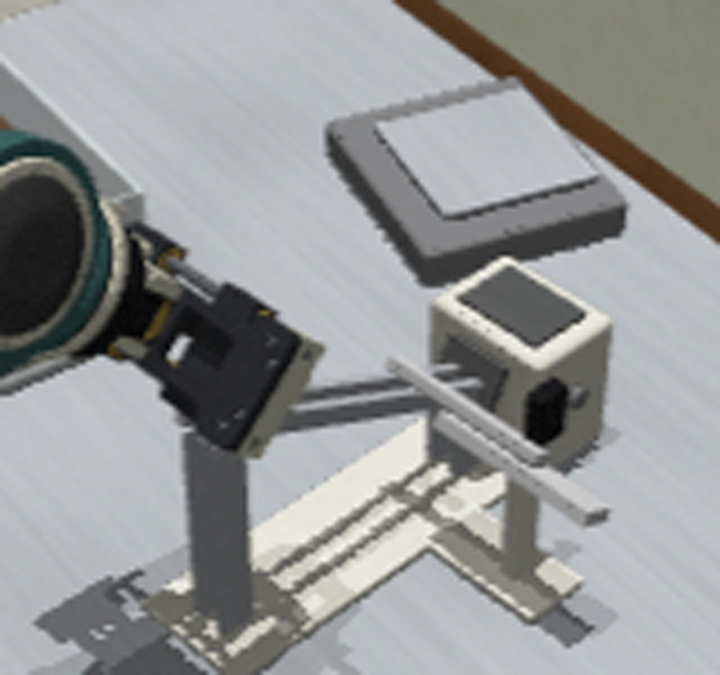

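>>> {"fn": "apply_moves", "kwargs": {
  "moves": [
    [[0, 0, 0, -0.1, 0.05, 0.03, 0.3], [0, 0, 0, -0.25, 0.05, 0.07, 0.3], [0, 0, 0, -0.4, 0.05, 0.12, 0.3], [0, 0, 0, -0.4, 0.05, 0.12, 0.3]]
  ]
}}

```text
time_s: 11.05
tcp_pos: [0.5152, 0.1511, 0.175]
tool_rot: [0.921, 0.07, 0.381, -0.029]
contact_force: [-0.1, -0.7, -0.9]
finger_gap: 0.469
```

```bash
python3 g.py 45 -.2 0 .006 -.0065 0 -.001; python3 w.py w12; python3 -c "
from h import *
p=cv2.imread('pics/w12.png');crop(p,220,420,100,350,3,'pics/w12c.png')"
```

```text
11.05 [0.5152 0.1511 0.175 ] 0.469 goal [0.5133 0.1525 0.1719]
[-0.006, 0.011, -0.004] [-0.114, -0.058, 0.036] rows 0.09559415966545663 0.009185018462266695
11.05 [0.5152 0.1511 0.175 ] [ 0.9214  0.0699  0.3811 -0.0292] 0.469
```

View pics/w12c.png

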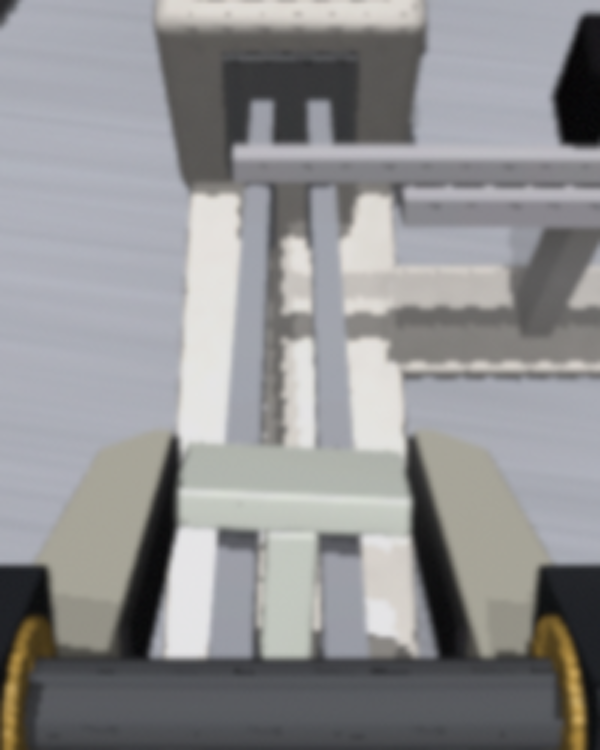

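>>> {"fn": "apply_moves", "kwargs": {
  "moves": [
    [[0, 0, 0, -0.1, 0, 0.03, 0.3], [0, 0, 0, -0.1, 0, 0.03, 0.3], [0, 0, 0, -0.1, 0, 0.03, 0.55], [0, 0, 0, -0.1, 0, 0.03, 0.6], [0, 0, 0, -0.1, 0, 0.03, 0.65]]
  ]
}}

```text
time_s: 11.52
tcp_pos: [0.5142, 0.151, 0.1736]
tool_rot: [0.921, 0.07, 0.382, -0.029]
contact_force: [0.1, 0.9, -0.2]
finger_gap: 0.622
```

```bash
python3 w.py w13;python3 w.py s13 side; python3 -c "
from h import *
p=cv2.imread('pics/w13.png');crop(p,220,420,100,350,3,'pics/w13c.png')
p=cv2.imread('pics/s13.png');crop(p,240,400,100,250,4.5,'pics/s13c.png')"
```

```text
11.5167 [0.5142 0.151  0.1736] [ 0.9211  0.07    0.382  -0.0293] 0.622
11.5667 [0.5142 0.151  0.1736] [ 0.9211  0.07    0.3819 -0.0293] 0.634
```

View pics/w13c.png

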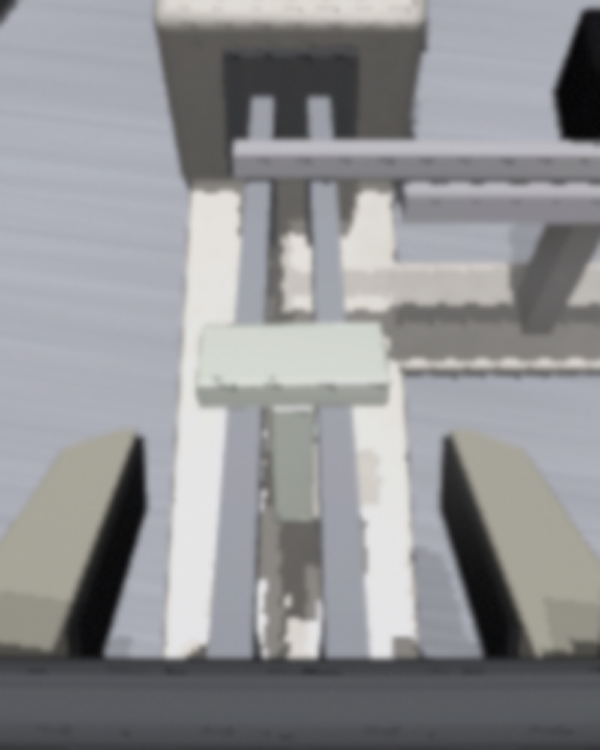

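View pics/s13c.png

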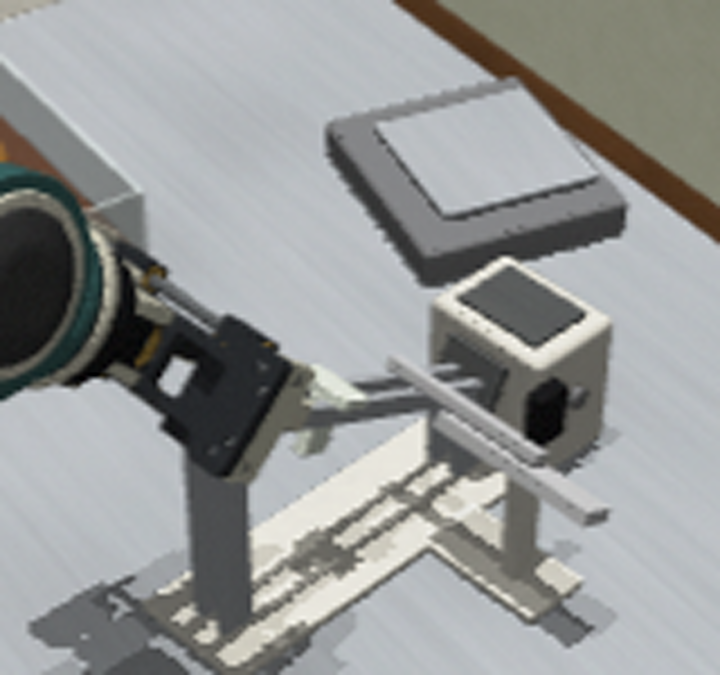

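>>> {"fn": "apply_moves", "kwargs": {
  "moves": [
    [[0, 0, 0, 0.6, 0, -0.8, 0.7], [0, 0, 0, 1.4, 0, -1.6, 0.7], [0, 0, 0, 2.2, 0, -2.2, 0.7], [0, 0, 0, 2.6, 0.6, -2.6, 0.7], [0, 0, 0, 2.9, 1.4, -2.9, 0.7]]
  ]
}}

```text
time_s: 12.03
tcp_pos: [0.5205, 0.1104, 0.2993]
tool_rot: [0.92, 0.071, 0.383, -0.03]
contact_force: [-0.1, -0.3, -1.0]
finger_gap: 0.702
```

```bash
python3 w.py s14 side; python3 -c "
from h import *
p=cv2.imread('pics/s14.png');crop(p,240,400,100,250,4.5,'pics/s14c.png')"; python3 c.py .44 -.225 .2 228
```

```text
12.0333 [0.5205 0.1104 0.2993] [ 0.9205  0.0715  0.383  -0.03  ] 0.702
12.0833 [0.5213 0.1066 0.3015] 0.7 [-1.1  0.3  2.5]
[np.float64(3.11), np.float64(-8.695), np.float64(-7.428), np.float64(-5.476), np.float64(10.511), np.float64(-0.715)] rows 8.54205360428506
```

View pics/s14c.png

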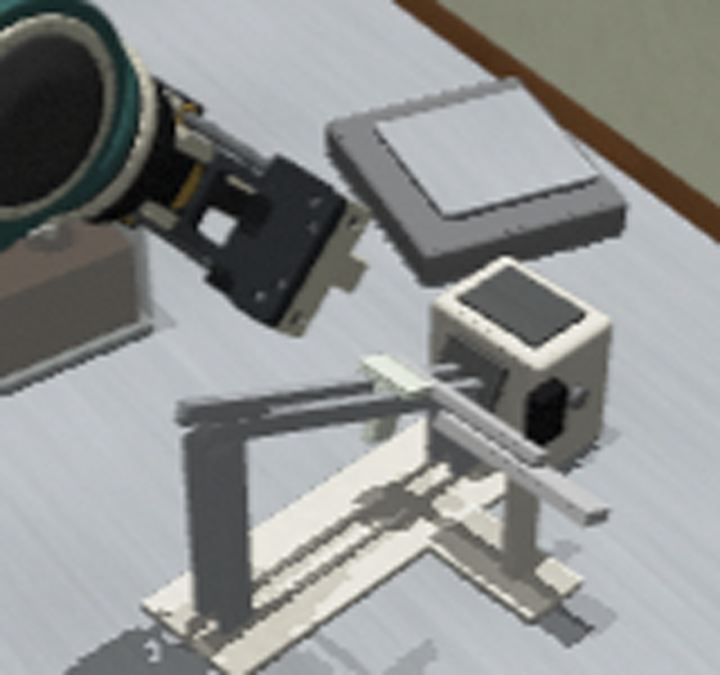

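Clip A now hangs at the gate. Next is clip B.

>>> {"fn": "apply_moves", "kwargs": {
  "moves": [
    [[0.35, -0.97, -0.83, -0.6, 1.17, -0.1, 0.7], [0.7, -1.93, -1.65, -1.2, 2.33, -0.2, 0.7], [1.04, -2.9, -2.5, -1.8, 3.5, -0.3, 0.7], [1.38, -3.86, -3.3, -2.4, 4.7, -0.35, 0.7], [1.73, -4.83, -4.13, -3, 5.8, -0.4, 0.7]]
  ]
}}

```text
time_s: 12.5
tcp_pos: [0.4771, -0.0653, 0.2453]
tool_rot: [0.948, 0.259, 0.183, -0.015]
contact_force: [0.7, 0.3, -0.7]
finger_gap: 0.702
```

```bash
python3 c.py .44 -.225 .2 228
```

```text
12.5 [ 0.4771 -0.0653  0.2453] 0.702 [ 0.7  0.3 -0.7]
[np.float64(1.399), np.float64(-4.01), np.float64(-3.441), np.float64(-4.112), np.float64(3.891), np.float64(0.33)] rows 4.079671148674999
```

>>> {"fn": "apply_moves", "kwargs": {
  "moves": [
    [[0.3, -0.8, -0.7, -0.8, 0.8, 0.06, 0.7], [0.6, -1.6, -1.4, -1.7, 1.6, 0.1, 0.7], [0.9, -2.4, -2.1, -2.5, 2.4, 0.2, 0.7], [1.15, -3.2, -2.8, -3.3, 3.2, 0.3, 0.7], [1.4, -4.01, -3.44, -4.11, 3.89, 0.33, 0.7]]
  ]
}}

```text
time_s: 12.92
tcp_pos: [0.44, -0.225, 0.1985]
tool_rot: [0.914, 0.406, -0.001, -0.0]
contact_force: [-0.3, -0.2, -0.1]
finger_gap: 0.704
```

>>> {"fn": "apply_moves", "kwargs": {
  "moves": [
    [[0, 0, 0, 0, 0, 0, 0.7]]
  ]
}}

```text
time_s: 13.0
tcp_pos: [0.4395, -0.226, 0.1968]
tool_rot: [0.914, 0.406, -0.003, -0.001]
contact_force: [0.4, 0.6, 0.1]
finger_gap: 0.699
```

```bash
python3 w.py w15; python3 -c "
from h import *
p=cv2.imread('pics/w15.png');crop(p,200,440,90,290,3,'pics/w15c.png')"
```

```text
13.0 [ 0.4395 -0.226   0.1968] [ 9.140e-01  4.056e-01 -2.800e-03 -7.000e-04] 0.699
```

View pics/w15.png

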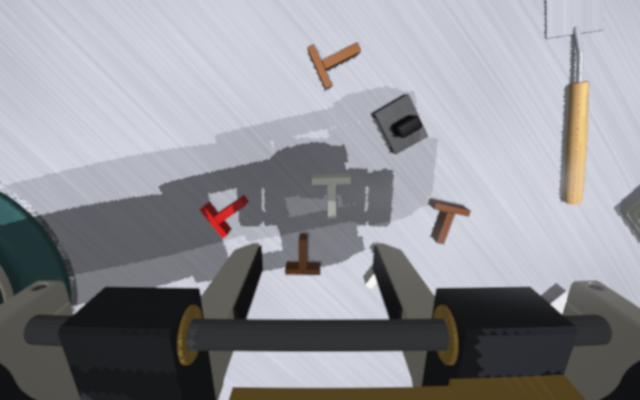

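View pics/w15c.png

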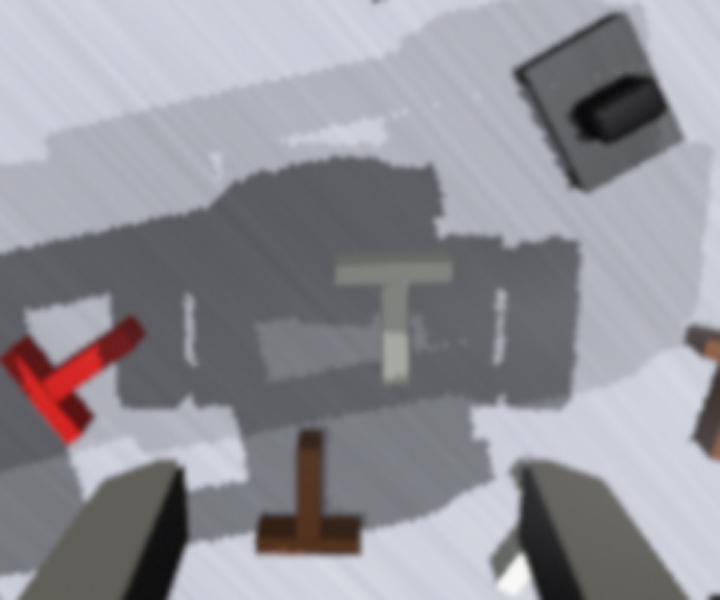

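```bash
python3 - <<'E'
from clip import *
k=lambda x,y:(200+x/3,90+y/3)
clip("pics/w15.npz",k(335,270),k(452,271),k(396,382))
E
python3 c.py .4522 -.233 .004 228
```

```text
cap ctr [ 0.4528 -0.2319  0.022 ] width 0.0435 len(44) 0.0441 stem yaw 229.9 cap-perp 227.5
13.05 [ 0.4402 -0.224   0.1976] 0.699 [0.5 0.4 0.3]
[np.float64(-0.022), np.float64(0.001), np.float64(-0.06), np.float64(0.048), np.float64(0.51), np.float64(6.453)] rows 4.657050365824777
```

>>> {"fn": "apply_moves", "kwargs": {
  "moves": [
    [[0, 0, 0, 0.03, 0.25, 1, 0.7], [0, 0, 0, 0.03, 0.51, 2.3, 0.7], [0, 0, 0, 0.03, 0.51, 3.6, 0.7], [0, 0, 0, 0.03, 0.51, 4.8, 0.7], [0, 0, 0, 0.03, 0.51, 5.8, 0.7]]
  ]
}}

```text
time_s: 13.47
tcp_pos: [0.4523, -0.2312, 0.0231]
tool_rot: [0.915, 0.404, 0.001, -0.0]
contact_force: [-0.2, -0.1, -0.2]
finger_gap: 0.701
```

>>> {"fn": "apply_moves", "kwargs": {
  "moves": [
    [[0, 0, 0, 0, 0, 0.55, 0.7], [0, 0, 0, 0, 0, 0.55, 0.6], [0, 0, 0, 0, 0, 0.55, 0.3], [0, 0, 0, 0, 0, 0.55, 0.3], [0, 0, 0, 0, 0, 0.55, 0.3]]
  ]
}}

```text
time_s: 13.88
tcp_pos: [0.4537, -0.2326, 0.0107]
tool_rot: [0.914, 0.405, 0.002, 0.001]
contact_force: [-0.3, 0.3, 3.1]
finger_gap: 0.468
```

```bash
python3 c.py .4527 -.2321 .2 228
```

```text
13.8833 [ 0.4537 -0.2326  0.0107] 0.468 [-0.3  0.3  3.1]
[np.float64(0.044), np.float64(-0.026), np.float64(-0.047), np.float64(0.005), np.float64(-0.011), np.float64(-6.311)] rows 4.540296091434859
```

>>> {"fn": "apply_moves", "kwargs": {
  "moves": [
    [[0, 0, 0, 0, 0, -0.8, 0.3], [0, 0, 0, 0, 0, -2, 0.3], [0, 0, 0, 0, 0, -3.3, 0.3], [0, 0, 0, 0, 0, -4.6, 0.3], [0, 0, 0, 0, 0, -5.9, 0.3]]
  ]
}}

```text
time_s: 14.3
tcp_pos: [0.4522, -0.2321, 0.1892]
tool_rot: [0.914, 0.405, 0.002, 0.001]
contact_force: [1.0, -1.2, -0.5]
finger_gap: 0.472
```

```bash
sed -i 's/^TRK=.*/TRK=[.6847,.1772,8.68]/' g.py; python3 g.py 45 -.2 0 .09 -.004 0 0
```

```text
14.3 [ 0.4522 -0.2321  0.1892] 0.472 goal [0.5459 0.156  0.2469]
[-3.041, 8.605, 7.414] [11.683, -6.378, -1.919] rows 9.674960036907114 8.211206782045808
```

>>> {"fn": "apply_moves", "kwargs": {
  "moves": [
    [[-0.3, 0.86, 0.74, 1, -0.5, -0.6, 0.3], [-0.6, 1.72, 1.48, 2.2, -1.2, -1.2, 0.3], [-0.9, 2.6, 2.22, 3.4, -1.8, -1.7, 0.3], [-1.2, 3.44, 2.96, 4.6, -2.5, -2.1, 0.3], [-1.5, 4.3, 3.7, 5.8, -3.2, -2.4, 0.3]]
  ]
}}

```text
time_s: 14.72
tcp_pos: [0.4968, -0.045, 0.2595]
tool_rot: [0.949, 0.244, 0.2, -0.016]
contact_force: [1.5, 0.3, -1.3]
finger_gap: 0.47
```

```bash
python3 g.py 45 -.2 0 .09 -.004 0 0
```

```text
14.7167 [ 0.4968 -0.045   0.2595] 0.47 goal [0.5459 0.156  0.2469]
[-1.531, 4.25, 3.654] [4.202, -5.163, 1.851] rows 4.970779165809168 4.0573873888241545
```

>>> {"fn": "apply_moves", "kwargs": {
  "moves": [
    [[-0.31, 0.85, 0.73, 0.84, -1.03, 0.3, 0.3], [-0.61, 1.7, 1.46, 1.68, -2.06, 0.65, 0.3], [-0.92, 2.55, 2.2, 2.52, -3.1, 1.05, 0.3], [-1.22, 3.4, 2.92, 3.36, -4.13, 1.45, 0.3], [-1.53, 4.25, 3.654, 4.2, -5.16, 1.85, 0.3]]
  ]
}}

```text
time_s: 15.13
tcp_pos: [0.5399, 0.1353, 0.2461]
tool_rot: [0.926, 0.082, 0.368, -0.027]
contact_force: [1.7, -1.6, -0.4]
finger_gap: 0.471
```

>>> {"fn": "apply_moves", "kwargs": {
  "moves": [
    [[0, 0, 0, 0, 0, 0, 0.3], [0, 0, 0, 0, 0, 0, 0.3]]
  ]
}}

```text
time_s: 15.3
tcp_pos: [0.5394, 0.1349, 0.2445]
tool_rot: [0.927, 0.085, 0.365, -0.026]
contact_force: [-0.3, -0.6, -0.4]
finger_gap: 0.47
```

```bash
python3 w.py w16; python3 g.py 45 -.2 0 .045 -.004 0 0;python3 -c "
from h import *
p=cv2.imread('pics/w16.png');crop(p,220,420,100,350,3,'pics/w16c.png')"
```

```text
15.3 [0.5394 0.1349 0.2445] [ 0.9266  0.0854  0.3651 -0.0263] 0.47
15.35 [0.5399 0.1335 0.2449] 0.468 goal [0.5271 0.1531 0.2061]
[-0.086, 0.41, 0.325] [-1.095, -0.739, 0.732] rows 1.086538166903151 0.37025729718876815
```

View pics/w16c.png

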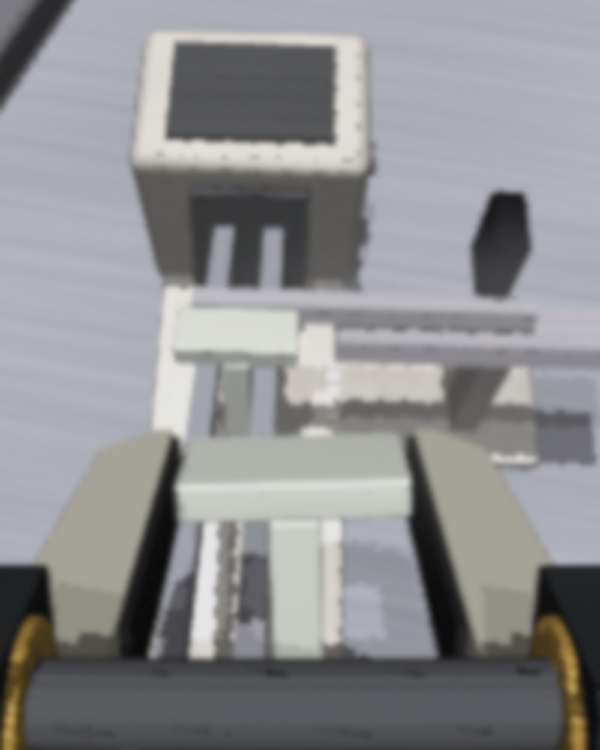

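```bash
python3 g.py 45 -.2 0 .065 -.004 0 0
```

```text
15.35 [0.5399 0.1335 0.2449] 0.468 goal [0.5355 0.1544 0.2243]
[-0.086, 0.41, 0.325] [-0.477, -0.724, 0.481] rows 0.7133070850394054 0.37025729718876815
```

>>> {"fn": "apply_moves", "kwargs": {
  "moves": [
    [[-0.086, 0.41, 0.325, -0.3, -0.5, 0.3, 0.3], [-0.086, 0.41, 0.325, -0.48, -0.724, 0.48, 0.3], [-0.086, 0.41, 0.325, -0.48, -0.724, 0.48, 0.3], [-0.086, 0.41, 0.325, -0.48, -0.724, 0.48, 0.3]]
  ]
}}

```text
time_s: 15.68
tcp_pos: [0.5362, 0.1525, 0.2239]
tool_rot: [0.922, 0.068, 0.381, -0.028]
contact_force: [0.2, -0.4, -1.0]
finger_gap: 0.469
```

```bash
python3 w.py w17; python3 g.py 45 -.2 0 .025 -.004 0 0;python3 -c "
from h import *
p=cv2.imread('pics/w17.png');crop(p,220,420,100,350,3,'pics/w17c.png')"
```

```text
15.6833 [0.5362 0.1525 0.2239] [ 0.9215  0.0682  0.3813 -0.0282] 0.469
15.7333 [0.5364 0.1525 0.2244] 0.471 goal [0.5188 0.1519 0.188 ]
[0.03, 0.002, -0.034] [-1.269, -0.066, 0.444] rows 0.968381935660724 0.03169498803885536
```

View pics/w17c.png

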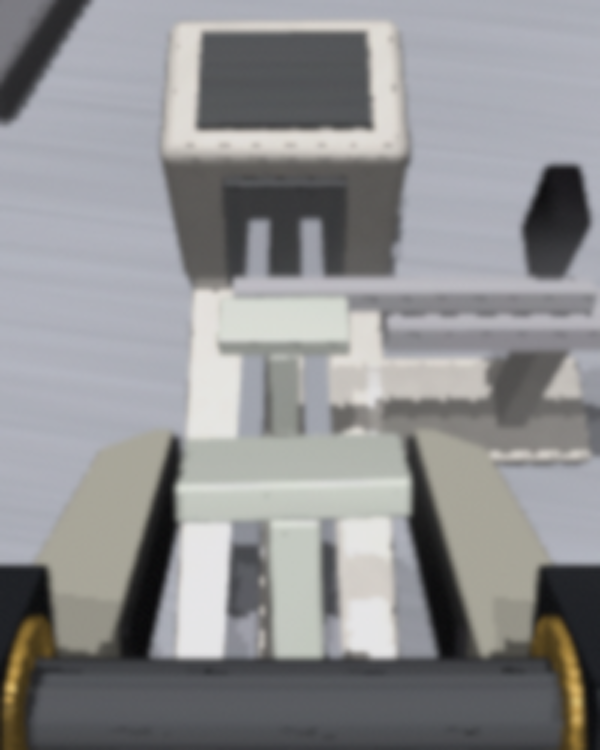

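>>> {"fn": "apply_moves", "kwargs": {
  "moves": [
    [[0.03, 0, -0.03, -0.3, -0.07, 0.1, 0.3], [0.03, 0, -0.03, -0.6, -0.07, 0.2, 0.3], [0.03, 0, -0.03, -0.95, -0.07, 0.33, 0.3], [0.03, 0, -0.03, -1.27, -0.07, 0.44, 0.3], [0.03, 0, -0.03, -1.27, -0.07, 0.44, 0.3]]
  ]
}}

```text
time_s: 16.15
tcp_pos: [0.5168, 0.1528, 0.1837]
tool_rot: [0.922, 0.07, 0.38, -0.029]
contact_force: [0.3, 0.0, -1.2]
finger_gap: 0.47
```

```bash
python3 w.py w18; python3 g.py 45 -.2 0 .006 -.004 0 0;python3 -c "
from h import *
p=cv2.imread('pics/w18.png');crop(p,220,420,100,350,3,'pics/w18c.png')"
```

```text
16.15 [0.5168 0.1528 0.1837] [ 0.9219  0.0701  0.3799 -0.0291] 0.47
16.2 [0.5174 0.153  0.1852] 0.47 goal [0.5108 0.1507 0.1708]
[-0.01, 0.026, 0.002] [-0.501, 0.045, 0.181] rows 0.38459748020418827 0.019503128552749917
```

View pics/w18c.png

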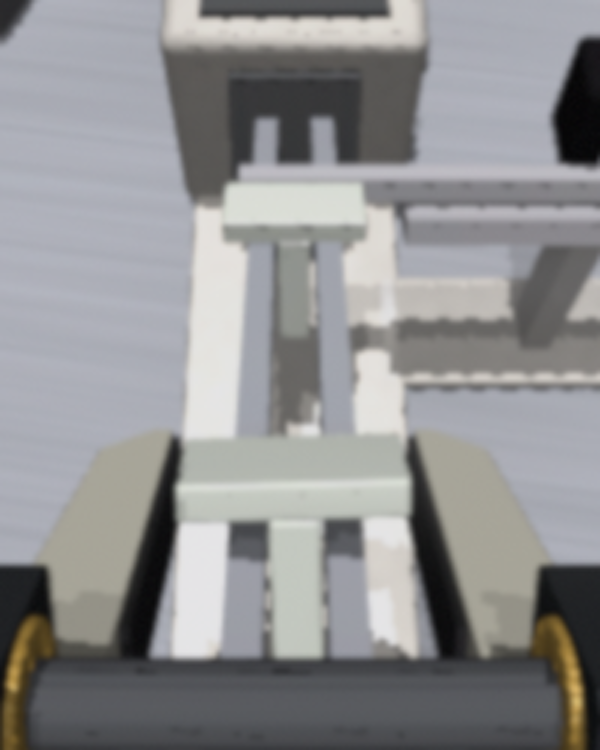

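The stem is centred between the bars, so I'll lower it and release.

>>> {"fn": "apply_moves", "kwargs": {
  "moves": [
    [[0, 0, 0, -0.25, 0, 0.09, 0.3], [0, 0, 0, -0.5, 0, 0.18, 0.3], [0, 0, 0, -0.5, 0, 0.18, 0.3], [0, 0, 0, -0.5, 0, 0.18, 0.55], [0, 0, 0, -0.5, 0, 0.18, 0.65]]
  ]
}}

```text
time_s: 16.62
tcp_pos: [0.5114, 0.1523, 0.1726]
tool_rot: [0.921, 0.07, 0.381, -0.029]
contact_force: [1.4, -0.0, 0.0]
finger_gap: 0.572
```

>>> {"fn": "apply_moves", "kwargs": {
  "moves": [
    [[0, 0, 0, 0, 0, 0, 0.7], [0, 0, 0, 0.5, 0, -0.6, 0.7], [0, 0, 0, 1.3, 0, -1.4, 0.7], [0, 0, 0, 2.2, 0, -2.2, 0.7], [0, 0, 0, 2.9, 0.6, -2.9, 0.7]]
  ]
}}

```text
time_s: 17.03
tcp_pos: [0.5141, 0.1359, 0.2981]
tool_rot: [0.921, 0.071, 0.382, -0.03]
contact_force: [0.5, -0.1, 0.4]
finger_gap: 0.699
```

```bash
python3 w.py w19; python3 c.py .43 -.345 .2 196;python3 -c "
from h import *
p=cv2.imread('pics/w19.png');crop(p,220,420,100,350,3,'pics/w19c.png')"
```

```text
17.0333 [0.5141 0.1359 0.2981] [ 0.921   0.0711  0.3817 -0.0302] 0.699
17.0833 [0.5152 0.1334 0.3051] 0.703 [-0.6  0.5  6.9]
[np.float64(0.562), np.float64(-9.076), np.float64(-1.359), np.float64(-6.179), np.float64(15.322), np.float64(-1.292)] rows 11.92190721062449
```

View pics/w19c.png

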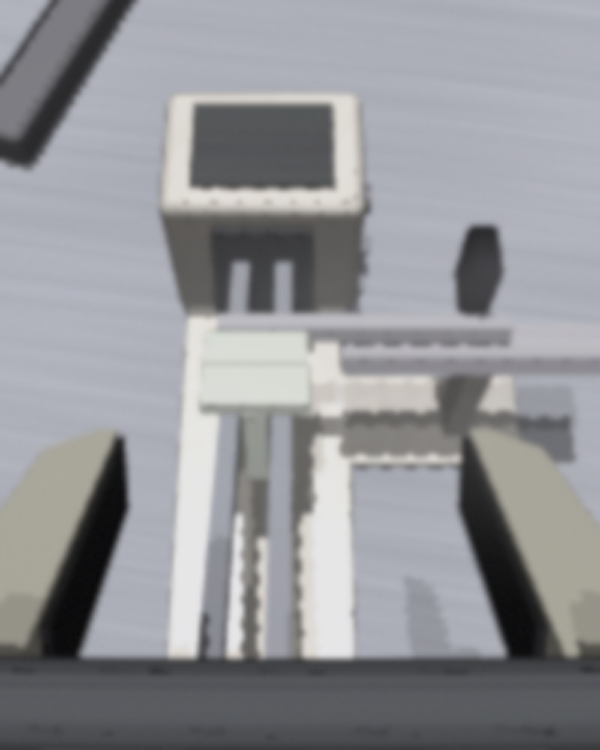

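Two clips are queued. Next is clip C, over about 12 rows.

>>> {"fn": "apply_moves", "kwargs": {
  "moves": [
    [[0, -0.7, -0.1, -0.5, 1.27, -0.1, 0.7], [0, -1.4, -0.2, -1, 2.5, -0.2, 0.7], [0.1, -2.1, -0.3, -1.5, 3.8, -0.3, 0.7], [0.2, -2.8, -0.4, -2, 5.1, -0.4, 0.7], [0.23, -3.7, -0.55, -2.5, 6.3, -0.5, 0.7]]
  ]
}}

```text
time_s: 17.5
tcp_pos: [0.4807, -0.055, 0.2552]
tool_rot: [0.968, 0.1, 0.228, -0.018]
contact_force: [0.2, 0.1, -0.3]
finger_gap: 0.699
```

```bash
python3 c.py .43 -.345 .2 196
```

```text
17.5 [ 0.4807 -0.055   0.2552] 0.699 [ 0.2  0.1 -0.3]
[np.float64(0.313), np.float64(-5.275), np.float64(-0.825), np.float64(-4.093), np.float64(9.108), np.float64(0.125)] rows 7.184307453632785
```

>>> {"fn": "apply_moves", "kwargs": {
  "moves": [
    [[0.05, -0.9, -0.1, -0.6, 1.3, 0, 0.7], [0.1, -1.8, -0.25, -1.2, 2.6, 0, 0.7], [0.2, -2.7, -0.4, -1.8, 3.9, 0.05, 0.7], [0.25, -3.6, -0.55, -2.4, 5.2, 0.07, 0.7], [0.31, -4.5, -0.7, -3, 6.5, 0.1, 0.7]]
  ]
}}

```text
time_s: 17.92
tcp_pos: [0.4436, -0.257, 0.2153]
tool_rot: [0.991, 0.133, 0.032, -0.004]
contact_force: [-0.4, 0.4, 0.3]
finger_gap: 0.702
```

```bash
python3 c.py .43 -.345 .2 196
```

```text
17.9167 [ 0.4436 -0.257   0.2153] 0.702 [-0.4  0.4  0.3]
[np.float64(0.009), np.float64(-0.743), np.float64(-0.132), np.float64(-1.245), np.float64(2.707), np.float64(0.43)] rows 2.165787160630974
```

>>> {"fn": "apply_moves", "kwargs": {
  "moves": [
    [[0, -0.4, -0.1, -0.5, 1.2, 0.2, 0.7], [0, -0.74, -0.13, -1, 2.3, 0.4, 0.7], [0, -0.74, -0.13, -1.245, 2.7, 0.43, 0.7], [0, -0.74, -0.13, -1.245, 2.7, 0.43, 0.7]]
  ]
}}

```text
time_s: 18.25
tcp_pos: [0.43, -0.3444, 0.1986]
tool_rot: [0.99, 0.138, 0.001, -0.0]
contact_force: [-0.1, -0.5, -0.6]
finger_gap: 0.699
```

```bash
python3 w.py w20; python3 -c "
from h import *
p=cv2.imread('pics/w20.png');crop(p,200,440,90,290,3,'pics/w20c.png')"
```

```text
18.25 [ 0.43   -0.3444  0.1986] [ 9.904e-01  1.380e-01  1.000e-03 -4.000e-04] 0.699
```

View pics/w20.png

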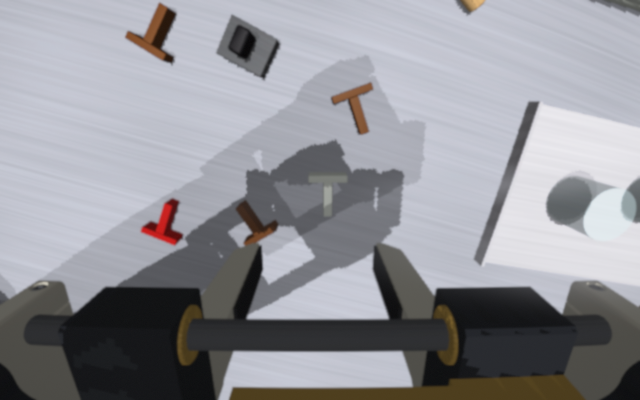

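View pics/w20c.png

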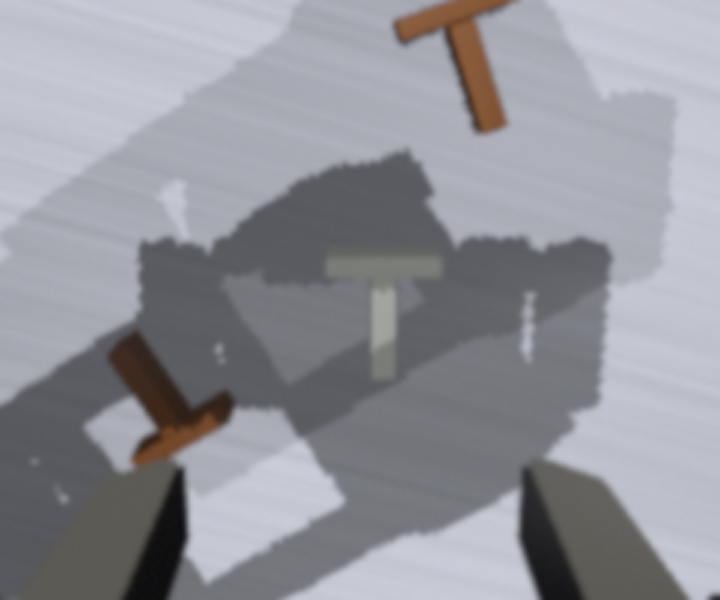

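```bash
python3 - <<'E'
from clip import *
k=lambda x,y:(200+x/3,90+y/3)
clip("pics/w20.npz",k(326,265),k(443,266),k(383,379))
E
python3 c.py .4397 -.3515 .004 196
```

```text
cap ctr [ 0.4397 -0.3537  0.022 ] width 0.0437 len(44) 0.0449 stem yaw 195.7 cap-perp 195.4
18.3 [ 0.4304 -0.3429  0.1993] 0.697 [-0.1  0.5  0.6]
[np.float64(-0.0), np.float64(-0.038), np.float64(-0.021), np.float64(0.197), np.float64(0.36), np.float64(6.511)] rows 4.693467506449535
```

>>> {"fn": "apply_moves", "kwargs": {
  "moves": [
    [[0, 0, 0, 0.18, 0.2, 1, 0.7], [0, 0, 0, 0.18, 0.43, 2.3, 0.7], [0, 0, 0, 0.18, 0.43, 3.6, 0.7], [0, 0, 0, 0.18, 0.43, 4.8, 0.7], [0, 0, 0, 0.18, 0.43, 5.8, 0.7]]
  ]
}}

```text
time_s: 18.72
tcp_pos: [0.4401, -0.3514, 0.0243]
tool_rot: [0.99, 0.14, 0.002, 0.0]
contact_force: [-0.3, -0.5, 0.9]
finger_gap: 0.702
```

>>> {"fn": "apply_moves", "kwargs": {
  "moves": [
    [[0, 0, 0, 0, 0, 0.55, 0.7], [0, 0, 0, 0, 0, 0.55, 0.6], [0, 0, 0, 0, 0, 0.55, 0.3], [0, 0, 0, 0, 0, 0.55, 0.3], [0, 0, 0, 0, 0, 0.55, 0.3]]
  ]
}}

```text
time_s: 19.13
tcp_pos: [0.4412, -0.3535, 0.0118]
tool_rot: [0.99, 0.139, 0.003, 0.002]
contact_force: [0.3, 1.4, 4.2]
finger_gap: 0.47
```

>>> {"fn": "apply_moves", "kwargs": {
  "moves": [
    [[0, 0, 0, 0, 0, -0.8, 0.3], [0, 0, 0, 0, 0, -2, 0.3], [0, 0, 0, 0, 0, -3.3, 0.3], [0, 0, 0, 0, 0, -4.6, 0.3], [0, 0, 0, 0, 0, -5.9, 0.3]]
  ]
}}

```text
time_s: 19.55
tcp_pos: [0.4394, -0.3529, 0.1902]
tool_rot: [0.99, 0.139, 0.003, 0.001]
contact_force: [1.4, -0.1, -0.2]
finger_gap: 0.472
```

```bash
sed -i 's/^TRK=.*/TRK=[.6847,.1785,8.68]/' g.py; python3 g.py 45 -.2 0 .09 -.004 0 0; python3 w.py w21
```

```text
19.55 [ 0.4394 -0.3529  0.1902] 0.472 goal [0.5459 0.1573 0.2469]
[-0.545, 8.929, 1.403] [8.112, -15.362, -1.898] rows 12.572402848683145 6.323302814237237
19.55 [ 0.4394 -0.3529  0.1902] [0.9902 0.1393 0.0026 0.0012] 0.472
```

View pics/w21.png

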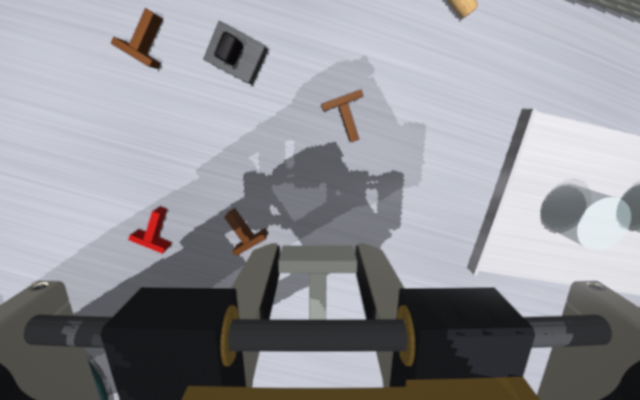

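>>> {"fn": "apply_moves", "kwargs": {
  "moves": [
    [[0, 0.5, 0.1, 0.6, -1.1, -0.6, 0.3], [0, 1, 0.2, 1.3, -2.3, -1.1, 0.3], [-0.1, 1.7, 0.3, 1.9, -3.5, -1.5, 0.3], [-0.1, 2.5, 0.4, 2.5, -4.7, -1.9, 0.3], [-0.2, 3.4, 0.5, 3.1, -5.9, -2.2, 0.3]]
  ]
}}

```text
time_s: 20.02
tcp_pos: [0.4797, -0.1584, 0.2546]
tool_rot: [0.981, 0.116, 0.152, -0.012]
contact_force: [1.0, 1.3, 0.5]
finger_gap: 0.473
```

```bash
python3 g.py 45 -.2 0 .09 -.004 0 0
```

```text
20.0167 [ 0.4797 -0.1584  0.2546] 0.473 goal [0.5459 0.1573 0.2469]
[-0.365, 5.482, 0.884] [4.326, -9.732, 1.507] rows 7.738317209331389 3.886033893511793
```

>>> {"fn": "apply_moves", "kwargs": {
  "moves": [
    [[-0.04, 0.6, 0.1, 0.55, -1.2, 0.1, 0.3], [-0.08, 1.2, 0.2, 1.1, -2.4, 0.2, 0.3], [-0.12, 1.8, 0.3, 1.65, -3.7, 0.35, 0.3], [-0.17, 2.5, 0.4, 2.2, -4.9, 0.5, 0.3], [-0.2, 3.2, 0.5, 2.8, -6.1, 0.7, 0.3]]
  ]
}}

```text
time_s: 20.43
tcp_pos: [0.5208, 0.0399, 0.2571]
tool_rot: [0.953, 0.09, 0.289, -0.023]
contact_force: [1.4, -1.2, -1.1]
finger_gap: 0.472
```

```bash
python3 g.py 45 -.2 0 .08 -.004 0 0
```

```text
20.4333 [0.5208 0.0399 0.2571] 0.472 goal [0.5417 0.1567 0.2379]
[-0.179, 2.266, 0.373] [0.833, -3.7, 1.289] rows 2.8817785814592556 1.6085611536557767
```

>>> {"fn": "apply_moves", "kwargs": {
  "moves": [
    [[-0.05, 0.6, 0.1, 0.25, -1.1, 0.3, 0.3], [-0.1, 1.2, 0.2, 0.45, -2.2, 0.7, 0.3], [-0.15, 1.8, 0.3, 0.65, -3.2, 1, 0.3], [-0.18, 2.27, 0.37, 0.83, -3.7, 1.29, 0.3], [-0.18, 2.27, 0.37, 0.83, -3.7, 1.29, 0.3]]
  ]
}}

```text
time_s: 20.85
tcp_pos: [0.5408, 0.1579, 0.2341]
tool_rot: [0.922, 0.072, 0.379, -0.03]
contact_force: [0.0, -0.6, -1.6]
finger_gap: 0.468
```

```bash
python3 g.py 45 -.2 0 .06 -.004 0 0
```

```text
20.85 [0.5408 0.1579 0.2341] 0.468 goal [0.5334 0.1554 0.2197]
[-0.035, 0.053, 0.036] [-0.521, 0.045, 0.16] rows 0.3934311305025665 0.05098243644816754
```

>>> {"fn": "apply_moves", "kwargs": {
  "moves": [
    [[-0.03, 0.05, 0.04, -0.3, 0.045, 0.1, 0.3], [-0.03, 0.05, 0.04, -0.52, 0.045, 0.16, 0.3], [-0.03, 0.05, 0.04, -0.52, 0.045, 0.16, 0.3]]
  ]
}}

```text
time_s: 21.1
tcp_pos: [0.5335, 0.151, 0.2195]
tool_rot: [0.922, 0.068, 0.38, -0.028]
contact_force: [0.3, -0.2, 0.0]
finger_gap: 0.469
```

```bash
python3 w.py w22; python3 g.py 45 -.2 0 .025 -.004 0 0;python3 -c "
from h import *
p=cv2.imread('pics/w22.png');crop(p,220,420,100,350,3,'pics/w22c.png')"
```

```text
21.1 [0.5335 0.151  0.2195] [ 0.9221  0.0678  0.38   -0.0277] 0.469
21.15 [0.534  0.151  0.2205] 0.467 goal [0.5188 0.1532 0.188 ]
[0.045, 0.031, -0.038] [-1.112, -0.146, 0.42] rows 0.8615870109417441 0.04647922148685401
```

View pics/w22c.png

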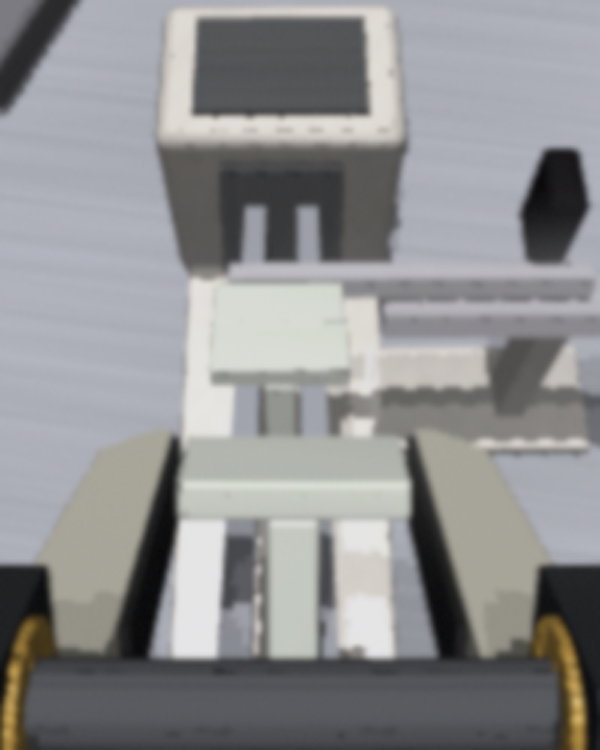

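>>> {"fn": "apply_moves", "kwargs": {
  "moves": [
    [[0.04, 0.03, -0.04, -0.1, -0.13, 0.03, 0.3], [0.04, 0.03, -0.04, -0.4, -0.13, 0.15, 0.3], [0.04, 0.03, -0.04, -0.8, -0.13, 0.3, 0.3], [0.04, 0.03, -0.04, -1.1, -0.13, 0.42, 0.3], [0.04, 0.03, -0.04, -1.1, -0.13, 0.42, 0.3]]
  ]
}}

```text
time_s: 21.57
tcp_pos: [0.518, 0.1535, 0.1851]
tool_rot: [0.922, 0.071, 0.38, -0.029]
contact_force: [-0.9, -0.3, -1.3]
finger_gap: 0.471
```

```bash
python3 w.py w23; python3 g.py 45 -.2 0 .006 -.004 0 0;python3 -c "
from h import *
p=cv2.imread('pics/w23.png');crop(p,220,420,100,350,3,'pics/w23c.png')"
```

```text
21.5667 [0.518  0.1535 0.1851] [ 0.9217  0.0707  0.3802 -0.0287] 0.471
21.6167 [0.5186 0.1537 0.1867] 0.47 goal [0.5108 0.152  0.1708]
[-0.006, 0.016, 0.016] [-0.564, 0.017, 0.188] rows 0.42787856725880197 0.016347346244021822
```

View pics/w23c.png

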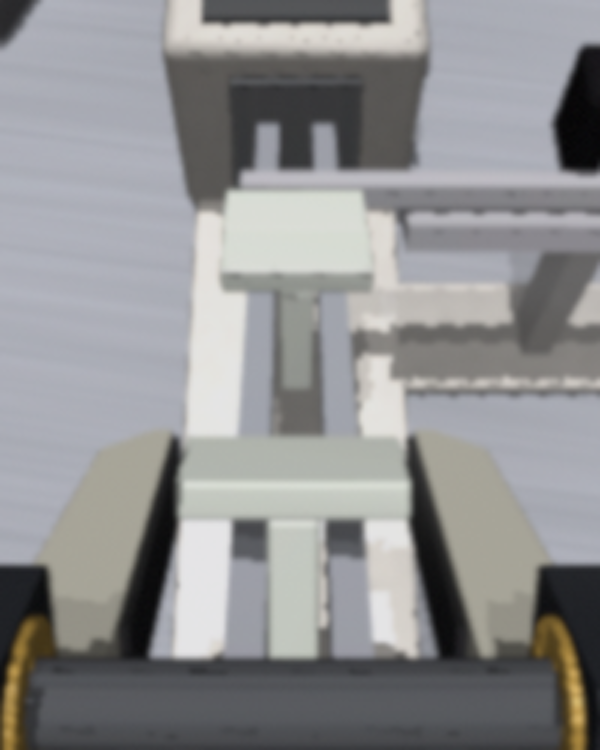

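>>> {"fn": "apply_moves", "kwargs": {
  "moves": [
    [[0, 0, 0, -0.25, 0.035, 0.09, 0.3], [0, 0, 0, -0.56, 0.035, 0.19, 0.3], [0, 0, 0, -0.56, 0.035, 0.19, 0.3], [0, 0, 0, -0.56, 0.035, 0.19, 0.55], [0, 0, 0, -0.56, 0.035, 0.19, 0.65]]
  ]
}}

```text
time_s: 22.03
tcp_pos: [0.5118, 0.1517, 0.1727]
tool_rot: [0.921, 0.071, 0.382, -0.029]
contact_force: [0.2, 0.9, -0.4]
finger_gap: 0.567
```

>>> {"fn": "apply_moves", "kwargs": {
  "moves": [
    [[0, 0, 0, 0, 0, 0, 0.7], [0, 0, 0, 0.5, 0, -0.6, 0.7], [0, 0, 0, 1.3, 0, -1.4, 0.7], [0, 0, 0, 2.2, 0, -2.2, 0.7], [0, 0, 0, 2.9, 0.6, -2.9, 0.7]]
  ]
}}

```text
time_s: 22.45
tcp_pos: [0.5143, 0.1356, 0.2984]
tool_rot: [0.921, 0.072, 0.382, -0.03]
contact_force: [0.8, -0.3, -0.4]
finger_gap: 0.699
```

```bash
python3 w.py w24; python3 w.py t24 top;python3 -c "
from h import *
p=cv2.imread('pics/w24.png');crop(p,220,420,100,350,3,'pics/w24c.png')
p=cv2.imread('pics/t24.png');crop(p,360,470,190,290,6,'pics/t24c.png')"
```

```text
22.45 [0.5143 0.1356 0.2984] [ 0.9208  0.0716  0.3823 -0.0298] 0.699
22.5 [0.5154 0.133  0.3053] [ 0.9194  0.0715  0.3856 -0.0296] 0.701
```

View pics/w24c.png

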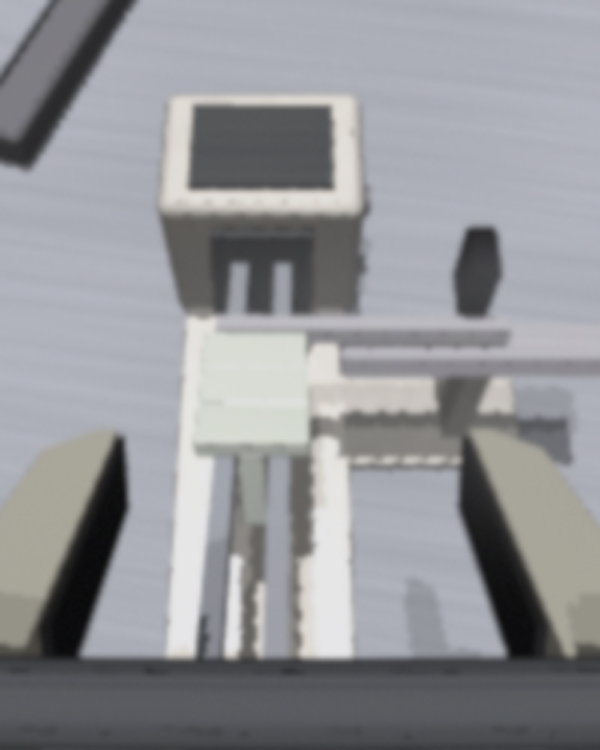

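View pics/t24.png

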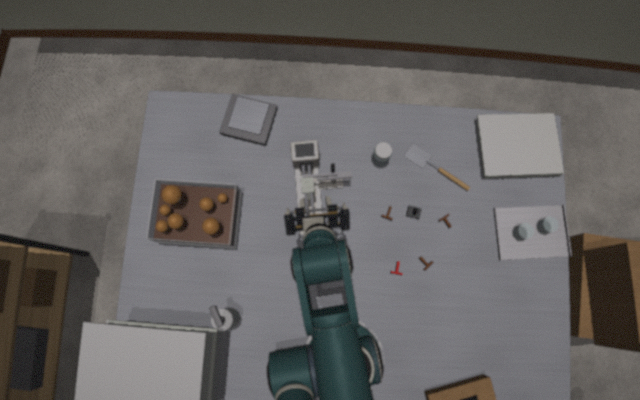

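```bash
python3 c.py .525 -.23 .22 195
```

```text
22.55 [0.5155 0.133  0.3022] 0.696 [ 1.  -0.5 -0.8]
[np.float64(0.498), np.float64(-9.079), np.float64(-1.189), np.float64(-3.022), np.float64(12.009), np.float64(0.838)] rows 8.929295417348275
```

View pics/t24c.png

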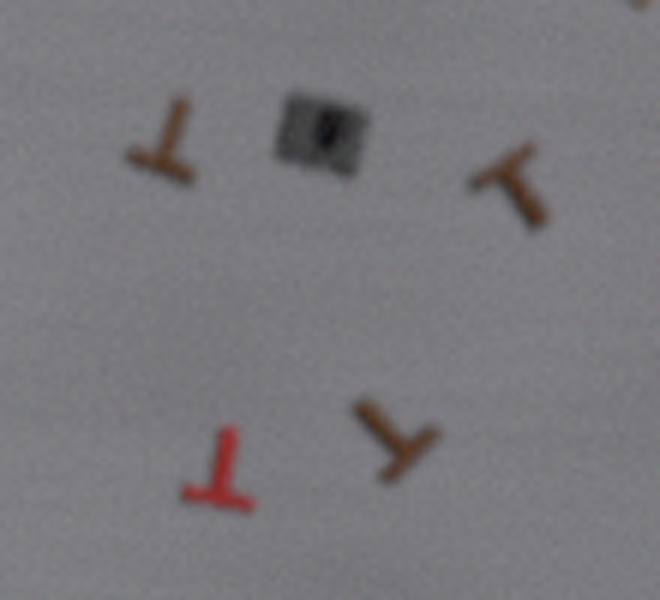

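>>> {"fn": "apply_moves", "kwargs": {
  "moves": [
    [[0.05, -0.9, -0.1, -0.2, 1.3, -0.1, 0.7], [0.1, -1.8, -0.25, -0.5, 2.6, 0, 0.7], [0.2, -2.8, -0.4, -0.9, 3.9, 0.1, 0.7], [0.25, -3.8, -0.55, -1.3, 5.2, 0.2, 0.7], [0.3, -4.9, -0.7, -1.7, 6.5, 0.4, 0.7]]
  ]
}}

```text
time_s: 22.97
tcp_pos: [0.5162, -0.0606, 0.253]
tool_rot: [0.978, 0.108, 0.176, -0.014]
contact_force: [0.2, 0.6, 0.4]
finger_gap: 0.703
```

```bash
python3 c.py .525 -.23 .22 195
```

```text
22.9667 [ 0.5162 -0.0606  0.253 ] 0.703 [0.2 0.6 0.4]
[np.float64(0.21), np.float64(-4.071), np.float64(-0.476), np.float64(-1.279), np.float64(5.565), np.float64(0.762)] rows 4.144391330963625
```

>>> {"fn": "apply_moves", "kwargs": {
  "moves": [
    [[0.05, -0.9, -0.1, -0.3, 1.3, 0.1, 0.7], [0.1, -1.8, -0.2, -0.6, 2.6, 0.3, 0.7], [0.15, -2.8, -0.3, -0.9, 3.9, 0.5, 0.7], [0.2, -3.6, -0.4, -1.2, 5, 0.7, 0.7], [0.21, -4.07, -0.476, -1.28, 5.56, 0.76, 0.7]]
  ]
}}

```text
time_s: 23.38
tcp_pos: [0.5252, -0.231, 0.217]
tool_rot: [0.992, 0.13, -0.002, -0.0]
contact_force: [0.9, -0.3, 0.4]
finger_gap: 0.704
```

>>> {"fn": "apply_moves", "kwargs": {
  "moves": [
    [[0, 0, 0, 0, 0, 0, 0.7]]
  ]
}}

```text
time_s: 23.47
tcp_pos: [0.5258, -0.2304, 0.2169]
tool_rot: [0.992, 0.129, -0.002, -0.0]
contact_force: [0.4, -0.1, -0.0]
finger_gap: 0.699
```

```bash
python3 w.py w25; python3 -c "
from h import *
p=cv2.imread('pics/w25.png');crop(p,250,400,150,260,5,'pics/w25c.png')"
```

```text
23.4667 [ 0.5258 -0.2304  0.2169] [ 9.916e-01  1.295e-01 -2.000e-03 -3.000e-04] 0.699
```

View pics/w25.png

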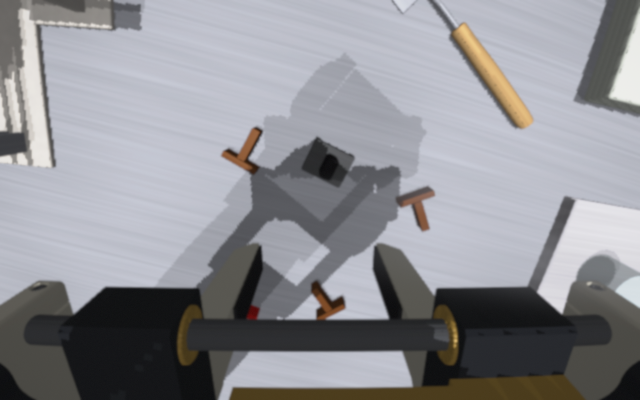

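View pics/w25c.png

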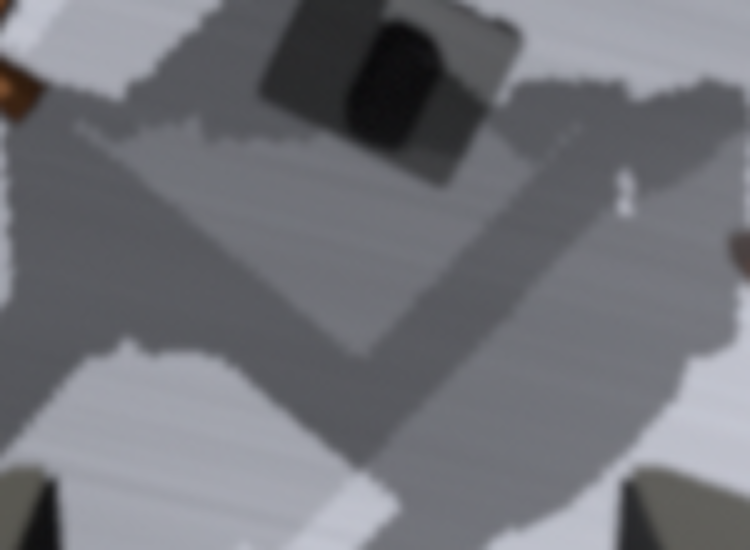

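```bash
python3 -c "
from h import *
p=cv2.imread('pics/w25.png');p=np.clip(p.astype(float)*2.2,0,255).astype(np.uint8);crop(p,285,375,120,200,8,'pics/w25d.png')"
```

```text
(no output)
```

View pics/w25d.png

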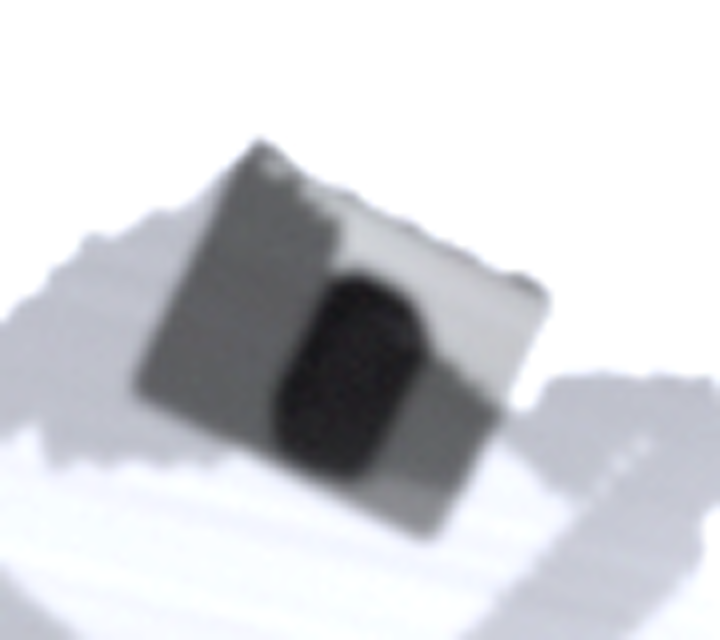

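```bash
python3 - <<'E'
from h import *
T=np.load("pics/w25.npz")["T"]
k=lambda x,y:(285+x/8,120+y/8)
P=atz("wrist",[k(258,145),k(548,295),k(428,540),k(138,392)],.024,T)
print(P.mean(0)); 
for i in range(4):
    v=P[(i+1)%4]-P[i];print(np.linalg.norm(v).round(4),np.degrees(np.arctan2(v[1],v[0])).round(1))
d=np.load("pics/w25.npz")["d"]
for q in [(345,375),(360,340),(330,420)]:
    u,v=k(*q);u,v=int(u),int(v);print(atdepth("wrist",[(u,v)],[d[v,u]],T))
E
```

```text
[ 0.54813153 -0.23635191  0.024     ]
0.0467 -102.1
0.0399 170.5
0.048 77.4
0.0394 -11.3
[[ 0.55078868 -0.23463485  0.05743322]]
[[ 0.55516269 -0.23565321  0.05589982]]
[[ 0.5438608  -0.23438934  0.05637374]]
```

```bash
python3 c.py .5478 -.2360 .029 168.9
```

```text
23.5167 [ 0.5258 -0.2287  0.2177] 0.7 [-0.3  0.2 -0.1]
[np.float64(-0.01), np.float64(0.01), np.float64(5.201), np.float64(0.65), np.float64(0.43), np.float64(6.29)] rows 4.559783513748427
```

>>> {"fn": "apply_moves", "kwargs": {
  "moves": [
    [[0, 0, 1.3, 0.2, 0.13, 0.5, 0.5], [0, 0, 2.6, 0.4, 0.26, 1.3, 0.45], [0, 0, 4, 0.6, 0.4, 2.3, 0.45], [0, 0, 5.2, 0.65, 0.43, 3.4, 0.45], [0, 0, 5.2, 0.65, 0.43, 3.9, 0.45]]
  ]
}}

```text
time_s: 23.93
tcp_pos: [0.547, -0.2335, 0.0988]
tool_rot: [0.995, -0.099, -0.0, -0.001]
contact_force: [-0.9, 1.2, -0.4]
finger_gap: 0.457
```

>>> {"fn": "apply_moves", "kwargs": {
  "moves": [
    [[0, 0, 0, 0, 0, 0, 0.45]]
  ]
}}

```text
time_s: 24.02
tcp_pos: [0.5464, -0.2333, 0.0988]
tool_rot: [0.995, -0.096, -0.001, -0.001]
contact_force: [-0.7, 0.3, -0.3]
finger_gap: 0.455
```

```bash
python3 w.py w26; python3 c.py .5478 -.2360 .029 168.9
```

```text
24.0167 [ 0.5464 -0.2333  0.0988] [ 0.9954 -0.0957 -0.001  -0.001 ] 0.455
24.0667 [ 0.5473 -0.2339  0.1016] 0.453 [-0.9 -0.   0.3]
[np.float64(-0.012), np.float64(-0.005), np.float64(0.032), np.float64(0.03), np.float64(0.069), np.float64(2.42)] rows 1.7418484500610771
```

View pics/w26.png

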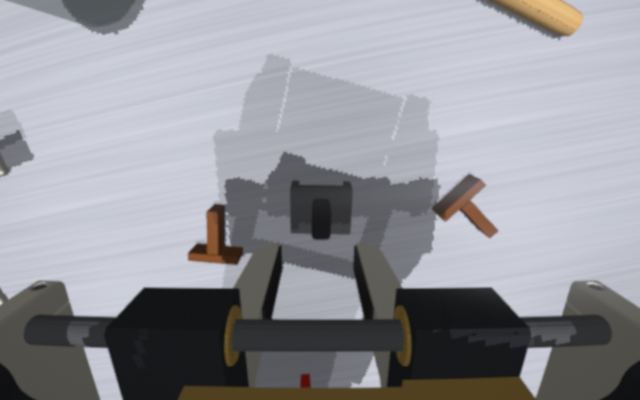

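>>> {"fn": "apply_moves", "kwargs": {
  "force": 30,
  "moves": [
    [[0, 0, 0, 0.03, 0.07, 1.2, 0.45], [0, 0, 0, 0.03, 0.07, 2.4, 0.45], [0, 0, 0, 0.03, 0.07, 2.4, 0.45], [0, 0, 0, 0.03, 0.07, 2.4, 0.05], [0, 0, 0, 0.03, 0.07, 2.4, 0.05]]
  ]
}}

```text
time_s: 24.48
tcp_pos: [0.5497, -0.2375, 0.0338]
tool_rot: [0.995, -0.096, 0.003, 0.0]
contact_force: [-0.7, 0.6, 0.0]
finger_gap: 0.349
```

>>> {"fn": "apply_moves", "kwargs": {
  "moves": [
    [[0, 0, 0, 0, 0, 0, 0.05], [0, 0, 0, 0, 0, 0, 0.05], [0, 0, 0, 0, 0, 0, 0.05]]
  ]
}}

```text
time_s: 24.73
tcp_pos: [0.5493, -0.2375, 0.0324]
tool_rot: [0.995, -0.096, 0.002, 0.0]
contact_force: [0.4, -1.6, 14.4]
finger_gap: 0.154
```

```bash
python3 c.py .5478 -.2360 .029 168.9
```

```text
24.7333 [ 0.5493 -0.2375  0.0324] 0.154 [ 0.4 -1.6 14.4]
[np.float64(0.003), np.float64(-0.05), np.float64(0.02), np.float64(-0.059), np.float64(-0.04), np.float64(0.114)] rows 0.09672714710199706
```

>>> {"fn": "apply_moves", "kwargs": {
  "moves": [
    [[0, 0, 0, 0, 0, -0.6, 0.05], [0, 0, 0, 0, 0, -1.6, 0.05], [0, 0, 0, 0, 0, -2.8, 0.05], [0, 0, 0, 0, 0, -4, 0.05], [0, 0, 0, 0, 0, -5.2, 0.05]]
  ]
}}

```text
time_s: 25.15
tcp_pos: [0.5479, -0.237, 0.1889]
tool_rot: [0.995, -0.096, 0.001, 0.0]
contact_force: [0.8, 0.6, -1.6]
finger_gap: 0.151
```

```bash
python3 w.py w27; python3 g.py -25 -.19 0 .07 0 0 .018
```

```text
25.15 [ 0.5479 -0.237   0.1889] [ 9.954e-01 -9.580e-02  1.200e-03  1.000e-04] 0.151
25.2 [ 0.5498 -0.2379  0.1971] 0.146 goal [0.5512 0.1581 0.2381]
[-0.814, -5.071, -3.885] [-2.456, -12.966, -1.418] rows 9.548576321451026 4.4970582533880235
```

View pics/w27.png

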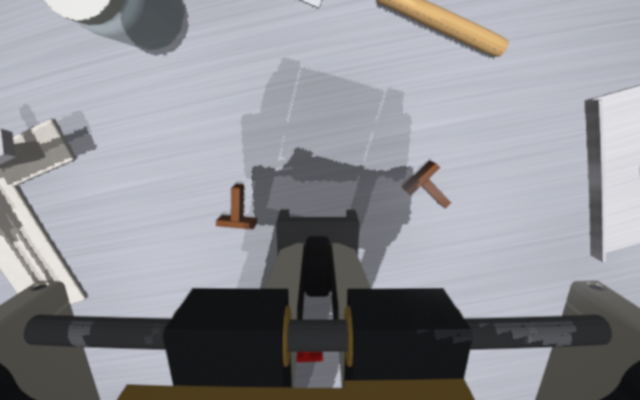

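>>> {"fn": "apply_moves", "kwargs": {
  "moves": [
    [[-0.08, -0.5, -0.4, -0.2, -1.2, -0.6, 0.05], [-0.16, -1, -0.8, -0.5, -2.5, -1.2, 0.05], [-0.24, -1.5, -1.2, -0.7, -3.8, -1.7, 0.05], [-0.32, -2, -1.6, -1, -5.1, -2, 0.05], [-0.4, -2.5, -1.95, -1.2, -6.4, -2.2, 0.05]]
  ]
}}

```text
time_s: 25.62
tcp_pos: [0.5491, -0.0406, 0.2547]
tool_rot: [0.994, -0.01, -0.109, 0.007]
contact_force: [0.5, -0.4, -1.7]
finger_gap: 0.144
```

```bash
python3 g.py -25 -.19 0 .07 0 0 .018
```

```text
25.6167 [ 0.5491 -0.0406  0.2547] 0.144 goal [0.5512 0.1581 0.2381]
[-0.443, -2.484, -1.907] [0.049, -6.632, 0.443] rows 4.7819854360857565 2.2086426760054385
```

>>> {"fn": "apply_moves", "kwargs": {
  "moves": [
    [[-0.1, -0.5, -0.4, 0, -1.3, 0, 0.05], [-0.18, -1, -0.8, 0, -2.7, 0, 0.05], [-0.27, -1.5, -1.15, 0, -4, 0.1, 0.05], [-0.36, -2, -1.5, 0, -5.3, 0.25, 0.05], [-0.443, -2.484, -1.907, 0.05, -6.63, 0.44, 0.05]]
  ]
}}

```text
time_s: 26.03
tcp_pos: [0.5516, 0.1585, 0.2368]
tool_rot: [0.973, 0.074, -0.216, 0.016]
contact_force: [0.5, -0.1, -1.6]
finger_gap: 0.144
```

>>> {"fn": "apply_moves", "kwargs": {
  "moves": [
    [[0, 0, 0, 0, 0, 0, 0.05], [0, 0, 0, 0, 0, 0, 0.05]]
  ]
}}

```text
time_s: 26.2
tcp_pos: [0.5518, 0.1582, 0.2351]
tool_rot: [0.973, 0.075, -0.217, 0.016]
contact_force: [-0.2, 0.4, -1.4]
finger_gap: 0.147
```

```bash
python3 g.py -25 -.19 0 .045 0 0 .018; python3 w.py w28; python3 w.py s28 side; python3 -c "
from h import *
p=cv2.imread('pics/s28.png');crop(p,240,400,100,250,4.5,'pics/s28c.png')"
```

```text
26.2 [0.5518 0.1582 0.2351] 0.147 goal [0.5408 0.1565 0.2154]
[0.002, 0.022, 0.022] [-0.057, 0.001, 0.752] rows 0.5425595744024686 0.02177158836329594
26.2 [0.5518 0.1582 0.2351] [ 0.9732  0.0748 -0.2168  0.0163] 0.147
26.25 [0.5519 0.157  0.2359] [ 0.9734  0.0739 -0.2161  0.0162] 0.148
```

View pics/w28.png

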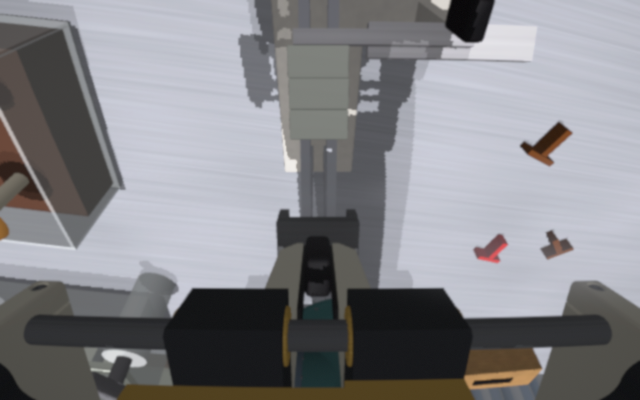

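View pics/s28c.png

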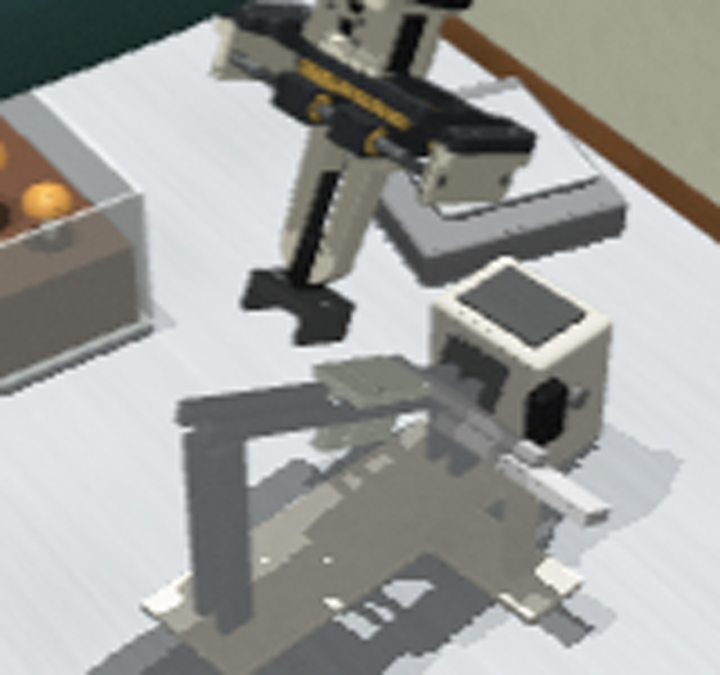

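>>> {"fn": "apply_moves", "kwargs": {
  "moves": [
    [[0, 0, 0, -0.05, 0, 0.5, 0.05], [0, 0, 0, -0.05, 0, 1, 0.05], [0, 0, 0, -0.05, 0, 1.5, 0.05], [0, 0, 0, -0.05, 0, 1.9, 0.05], [0, 0, 0, -0.05, 0, 1.9, 0.05]]
  ]
}}

```text
time_s: 26.72
tcp_pos: [0.5256, 0.1515, 0.1838]
tool_rot: [0.973, 0.073, -0.217, 0.016]
contact_force: [0.6, 0.1, -0.9]
finger_gap: 0.146
```

```bash
python3 g.py -25 -.19 0 .0 0 0 .018; python3 w.py w29; python3 w.py s29 side; python3 -c "
from h import *
p=cv2.imread('pics/s29.png');crop(p,240,400,100,250,4.5,'pics/s29c.png')
p=cv2.imread('pics/w29.png');crop(p,240,400,50,300,3,'pics/w29c.png')"
```

```text
26.7167 [0.5256 0.1515 0.1838] 0.146 goal [0.522  0.1537 0.1746]
[-0.018, 0.019, -0.027] [0.031, -0.089, 0.324] rows 0.24275432442239844 0.026259211839334023
26.7167 [0.5256 0.1515 0.1838] [ 0.9734  0.0726 -0.2167  0.0159] 0.146
26.7667 [0.5263 0.1518 0.1851] [ 0.9735  0.0727 -0.2161  0.0158] 0.145
```

View pics/w29c.png

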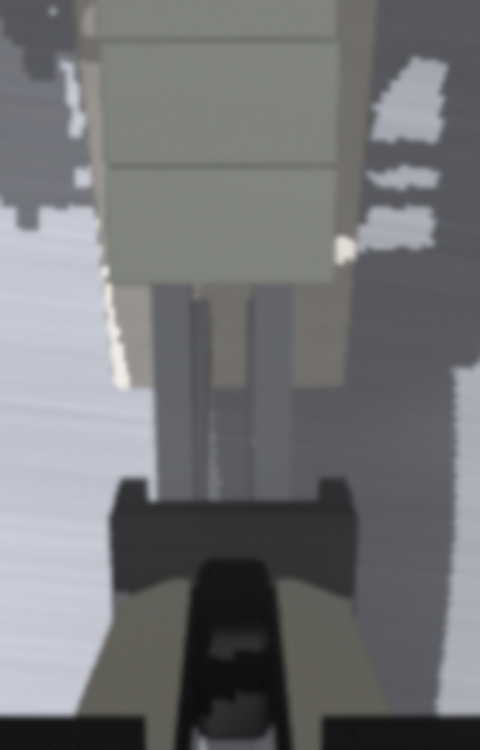

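View pics/s29c.png

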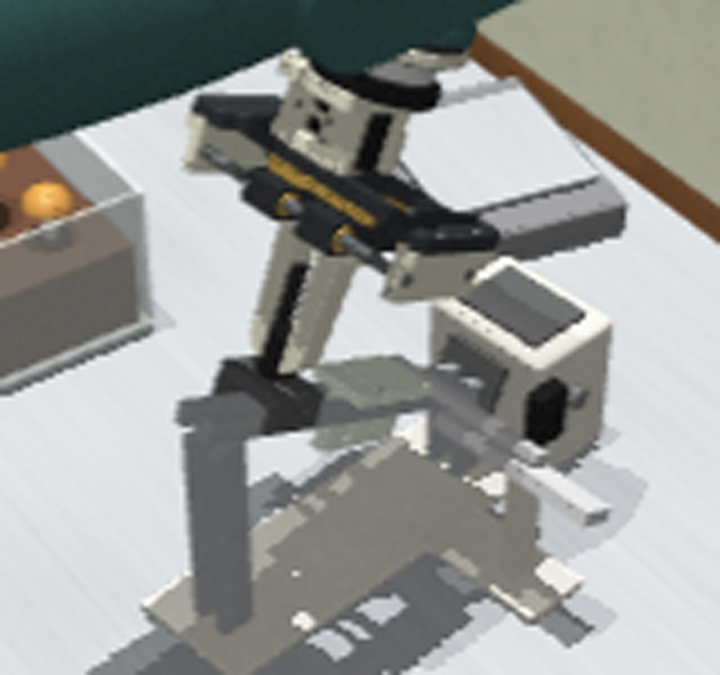

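>>> {"fn": "apply_moves", "kwargs": {
  "moves": [
    [[0, 0, 0, 0, -0.05, 0.15, 0.05], [0, 0, 0, 0, -0.05, 0.25, 0.05], [0, 0, 0, 0, -0.05, 0.3, 0.05], [0, 0, 0, 0, -0.05, 0.3, 0.05]]
  ]
}}

```text
time_s: 27.15
tcp_pos: [0.5227, 0.1537, 0.177]
tool_rot: [0.974, 0.073, -0.216, 0.016]
contact_force: [-0.5, 0.1, -1.6]
finger_gap: 0.149
```

>>> {"fn": "apply_moves", "kwargs": {
  "moves": [
    [[0, 0, 0, 0, 0, 0.05, 0.05], [0, 0, 0, 0, 0, 0.08, 0.05], [0, 0, 0, 0, 0, 0.08, 0.05]]
  ]
}}

```text
time_s: 27.4
tcp_pos: [0.5225, 0.1537, 0.1767]
tool_rot: [0.974, 0.073, -0.214, 0.016]
contact_force: [4.5, 1.0, 13.1]
finger_gap: 0.15
```

>>> {"fn": "apply_moves", "kwargs": {
  "moves": [
    [[0, 0, 0, 0, 0, -0.03, 0.3], [0, 0, 0, 0, 0, -0.03, 0.4], [0, 0, 0, 0, 0, -0.03, 0.45], [0, 0, 0, 0, 0, -0.03, 0.45], [0, 0, 0, 0, 0, -0.03, 0.45]]
  ]
}}

```text
time_s: 27.82
tcp_pos: [0.522, 0.1535, 0.1754]
tool_rot: [0.973, 0.073, -0.216, 0.016]
contact_force: [-1.3, -0.7, -0.0]
finger_gap: 0.431
```

```bash
python3 w.py w30;  python3 -c "
from h import *
p=cv2.imread('pics/w30.png');crop(p,240,400,0,250,3,'pics/w30c.png')"
```

```text
27.8167 [0.522  0.1535 0.1754] [ 0.9735  0.0734 -0.2161  0.0159] 0.431
```

View pics/w30c.png

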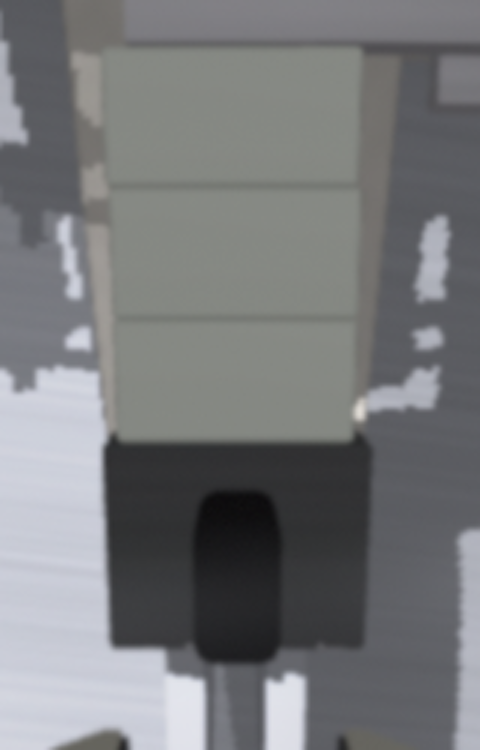

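>>> {"fn": "apply_moves", "kwargs": {
  "moves": [
    [[0, 0, 0, 0, 0, -1, 0.45], [0, 0, 0, 0, 0, -2.2, 0.45], [0, 0, 0, 0, 0, -3.4, 0.45], [0, 0, 0, 0, 0, -4.2, 0.45], [0, 0, 0, 0, 0, -4.2, 0.45]]
  ]
}}

```text
time_s: 28.28
tcp_pos: [0.5766, 0.1617, 0.2943]
tool_rot: [0.974, 0.073, -0.213, 0.015]
contact_force: [0.0, -0.1, 0.6]
finger_gap: 0.452
```

```bash
python3 c.py .6715 .080 .24 188.68
```

```text
28.2833 [0.5766 0.1617 0.2943] 0.452 [ 0.  -0.1  0.6]
[np.float64(-0.016), np.float64(4.939), np.float64(-0.012), np.float64(3.225), np.float64(3.169), np.float64(0.505)] rows 3.2730421992122447
```

>>> {"fn": "apply_moves", "kwargs": {
  "moves": [
    [[0, 1, 0, 0.7, 0.7, 0.1, 0.5], [0, 2, 0, 1.5, 1.5, 0.2, 0.5], [0, 3.2, 0, 2.3, 2.3, 0.3, 0.5], [0, 4.2, 0, 3.2, 3.1, 0.5, 0.5], [0, 4.94, 0, 3.22, 3.17, 0.5, 0.5]]
  ]
}}

```text
time_s: 28.7
tcp_pos: [0.6709, 0.0765, 0.2313]
tool_rot: [0.997, 0.074, -0.002, 0.0]
contact_force: [-0.6, -0.3, -0.4]
finger_gap: 0.499
```

>>> {"fn": "apply_moves", "kwargs": {
  "moves": [
    [[0, 0, 0, 0, 0, 0, 0.5]]
  ]
}}

```text
time_s: 28.78
tcp_pos: [0.6686, 0.0782, 0.2344]
tool_rot: [0.997, 0.074, -0.002, -0.0]
contact_force: [-0.2, 0.3, 0.6]
finger_gap: 0.497
```

```bash
python3 w.py w31;python3 c.py .6715 .080 .122 188.68; python3 - <<'E'
from trk import *
p=cv2.imread("pics/w31.png");
f=np.load("pics/w31.npz");T=f["T"];d=f["d"];W=Ttrack(.6847,.1787,8.68)
vs,us=np.where((p.max(2)<60)&(d>.15))
P=atdepth("wrist",np.c_[us,vs],d[vs,us],T)
k=(P[:,2]>.125)&(P[:,2]<.155)&(abs(P[:,0]-.672)<.03)&(abs(P[:,1]-.08)<.03)
print(k.sum(),P[k].min(0),P[k].max(0),us[k].mean(),vs[k].mean())
E
```

```text
28.7833 [0.6686 0.0782 0.2344] [ 9.972e-01  7.420e-02 -1.900e-03 -2.000e-04] 0.497
28.8333 [0.6683 0.0791 0.2353] 0.498 [0.5 0.1 0.6]
[np.float64(-0.011), np.float64(0.076), np.float64(-0.025), np.float64(0.134), np.float64(-0.011), np.float64(3.776)] rows 2.7182682822569793
448 [0.65880755 0.07337305 0.1252805 ] [0.68340661 0.08781289 0.14645196] 315.79910714285717 201.33482142857142
```

View pics/w31.png

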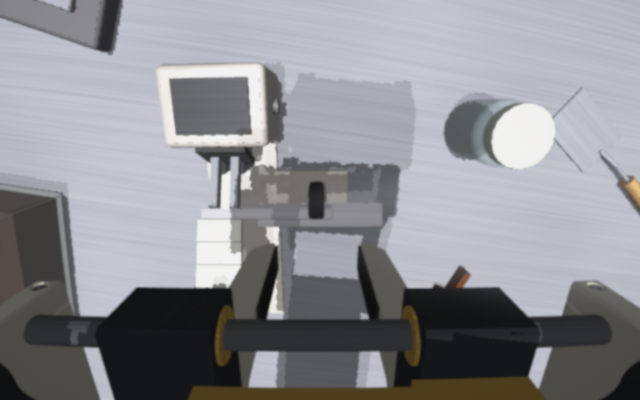

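>>> {"fn": "apply_moves", "kwargs": {
  "force": 20,
  "moves": [
    [[0, 0.08, 0, 0.13, 0, 1.2, 0.5], [0, 0.08, 0, 0.13, 0, 2.4, 0.5], [0, 0.08, 0, 0.13, 0, 3.5, 0.5], [0, 0.08, 0, 0.13, 0, 3.7, 0.5], [0, 0.08, 0, 0.13, 0, 3.7, 0.1]]
  ]
}}

```text
time_s: 29.25
tcp_pos: [0.6715, 0.0808, 0.1224]
tool_rot: [0.997, 0.075, -0.002, -0.0]
contact_force: [0.3, -0.2, 0.3]
finger_gap: 0.467
```

>>> {"fn": "apply_moves", "kwargs": {
  "moves": [
    [[0, 0, 0, 0, 0, 0, 0.1], [0, 0, 0, 0, 0, 0, 0.1], [0, 0, 0, 0, 0, 0, 0.1], [0, 0, 0, 0, 0, 0, 0.1]]
  ]
}}

```text
time_s: 29.58
tcp_pos: [0.6731, 0.0803, 0.1262]
tool_rot: [0.997, 0.075, 0.002, -0.0]
contact_force: [-0.2, 0.3, 0.7]
finger_gap: 0.193
```

>>> {"fn": "apply_moves", "kwargs": {
  "moves": [
    [[0, 0, 0, 0, 0.35, -0.05, 0.1], [0, 0, 0, 0, 0.75, -0.05, 0.1], [0, 0, 0, 0, 1.15, -0.05, 0.1], [0, 0, 0, 0, 1.5, -0.05, 0.1], [0, 0, 0, 0, 1.7, -0.05, 0.1]]
  ]
}}

```text
time_s: 30.0
tcp_pos: [0.6808, 0.0282, 0.1262]
tool_rot: [0.997, 0.075, 0.001, -0.0]
contact_force: [5.9, 2.8, -2.6]
finger_gap: 0.146
```

```bash
python3 w.py w32; python3 - <<'E'
from trk import *
W=Ttrack(.6847,.1787,8.68);o=get_obs();print((o["tcp_pos"]-W[:3,3])@W[:3,:3],o["contact_force"],o["finger_gap"])
E
```

```text
30.0 [0.6808 0.0282 0.1262] [ 9.972e-01  7.470e-02  1.400e-03 -5.000e-04] 0.146
[-0.04448773 -0.14895759  0.03251909] [ 4.99838891 -1.3085508  -2.11816427] 0.1509489200785817
```

View pics/w32.png

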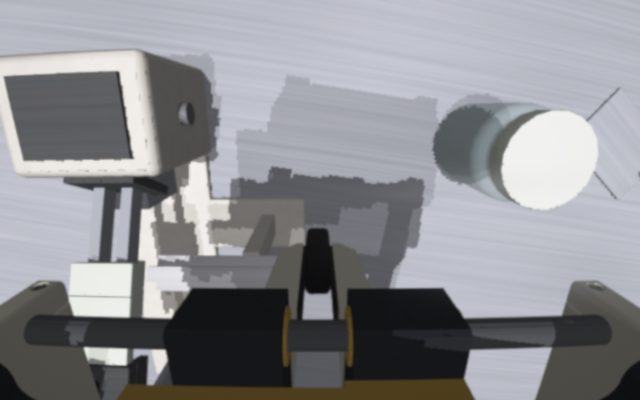

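>>> {"fn": "apply_moves", "kwargs": {
  "moves": [
    [[0, 0, 0, 0, 0.1, 0, 0.1], [0, 0, 0, 0, 0.2, 0, 0.1], [0, 0, 0, 0, 0.25, 0, 0.1], [0, 0, 0, 0, 0.25, 0, 0.1]]
  ]
}}

```text
time_s: 30.38
tcp_pos: [0.6812, 0.0255, 0.1261]
tool_rot: [0.997, 0.076, 0.001, -0.004]
contact_force: [0.4, 29.9, -2.1]
finger_gap: 0.151
```

```bash
python3 w.py w33; python3 - <<'E'
from trk import *
W=Ttrack(.6847,.1787,8.68);o=get_obs();print((o["tcp_pos"]-W[:3,3])@W[:3,:3],o["contact_force"],o["finger_gap"])
p=cv2.imread('pics/w33.png');crop(p,40,360,100,400,2,'pics/w33c.png')
E
```

```text
30.3833 [0.6812 0.0255 0.1261] [ 9.971e-01  7.580e-02  9.000e-04 -4.000e-03] 0.151
[-0.04438241 -0.15088409  0.03235555] [-0.5803405  28.83105142 -0.91132963] 0.14956329827772605
```

View pics/w33c.png

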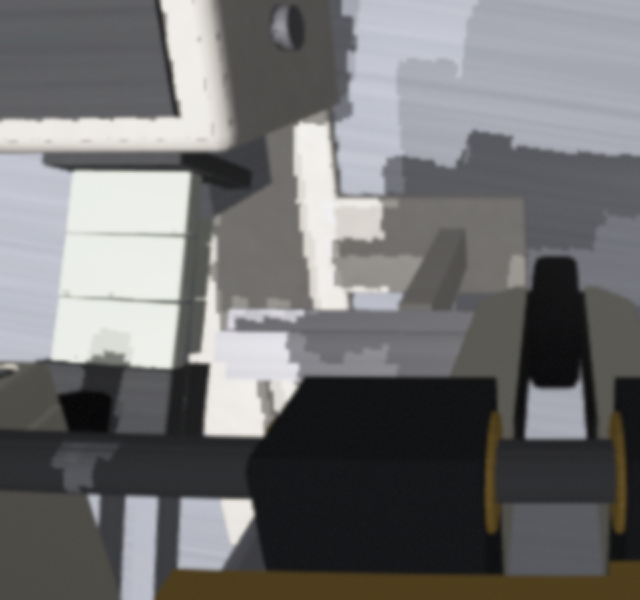

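>>> {"fn": "apply_moves", "kwargs": {
  "moves": [
    [[0, 0, 0, 0, 0, 0, 0.4], [0, 0, 0, 0, 0, 0, 0.45], [0, 0, 0, 0, -0.1, 0, 0.5], [0, 0, 0, 0, -0.15, -0.3, 0.5], [0, 0, 0, 0, -0.15, -1.2, 0.5]]
  ]
}}

```text
time_s: 30.85
tcp_pos: [0.6791, 0.0264, 0.1588]
tool_rot: [0.997, 0.075, -0.002, -0.001]
contact_force: [-0.8, -0.0, -0.9]
finger_gap: 0.463
```

>>> {"fn": "apply_moves", "kwargs": {
  "moves": [
    [[0, 0, 0, 0, 0, -1.2, 0.5], [0, 0, 0, 0, 0, -2.4, 0.5], [0, 0, 0, 0, 0.5, -3.6, 0.5], [0, 0, 0, -0.5, 1.5, -4.2, 0.5], [0, 0, 0, -1.5, 2.2, -5, 0.5]]
  ]
}}

```text
time_s: 31.27
tcp_pos: [0.6476, -0.0456, 0.3118]
tool_rot: [0.997, 0.075, 0.001, -0.0]
contact_force: [0.5, -1.6, -0.9]
finger_gap: 0.499
```

```bash
python3 w.py w34; python3 w.py s34 side; python3 w.py t34 top; python3 - <<'E'
from trk import *
W=Ttrack(.6847,.1787,8.68)
p=cv2.imread('pics/s34.png');crop(p,240,400,100,250,4.5,'pics/s34c.png')
p=cv2.imread("pics/w34.png");f=np.load("pics/w34.npz");T=f["T"];d=f["d"]
vs,us=np.where((p.max(2)<60)&(d>.15))
P=atdepth("wrist",np.c_[us,vs],d[vs,us],T);k=(P[:,2]>.125)&(P[:,2]<.155)&(abs(P[:,0]-.678)<.03)&(abs(P[:,1]-.025)<.03)
Q=(P-W[:3,3])@W[:3,:3]
if k.any():print(k.sum(),Q[k].min(0),Q[k].max(0))
E
```

```text
31.2667 [ 0.6476 -0.0456  0.3118] [ 9.972e-01  7.530e-02  8.000e-04 -1.000e-04] 0.499
31.3167 [ 0.6442 -0.049   0.3181] [0.9972 0.074  0.0032 0.001 ] 0.5
31.3667 [ 0.6457 -0.0473  0.3167] [9.973e-01 7.360e-02 3.900e-03 7.000e-04] 0.504
317 [-0.06408068 -0.15758573  0.02851257] [-0.03600869 -0.14485272  0.05277726]
```

View pics/w34.png

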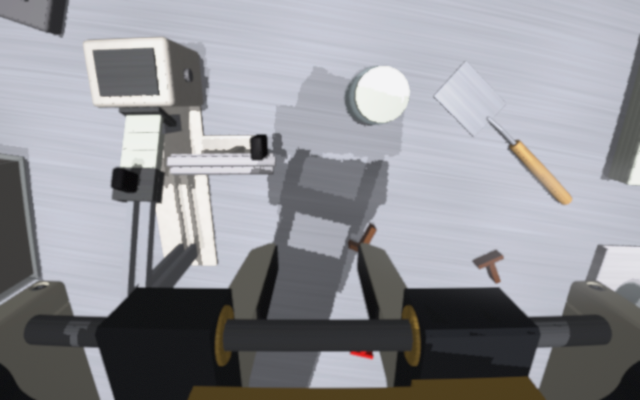

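View pics/s34c.png

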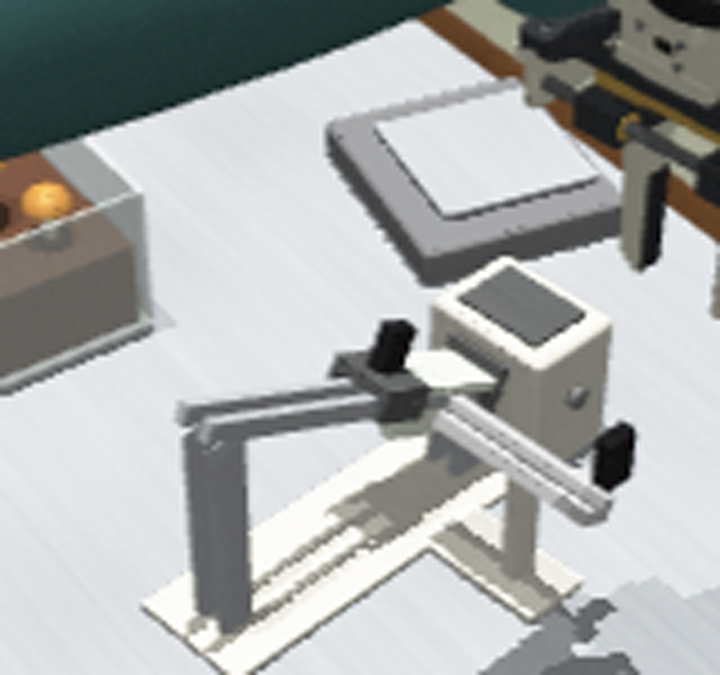

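View pics/t34.png

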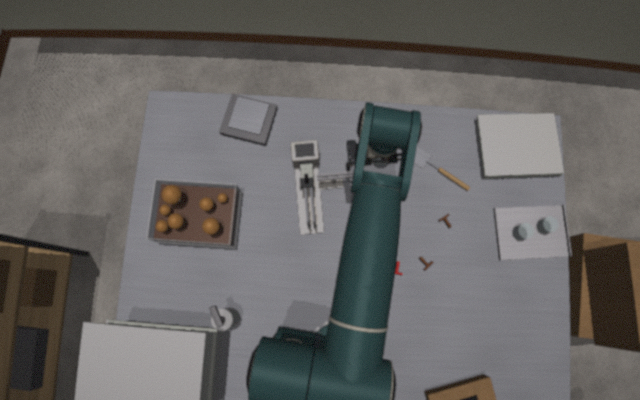

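```bash
python3 - <<'E'
from trk import *
W=Ttrack(.6847,.178,8.68);f=np.load("pics/w34.npz");T=f["T"];d=f["d"]
p=cv2.imread("pics/w34.png");crop(p,80,220,90,220,5,"pics/w34c.png")
for v in range(104,206,6):
    u=int(round(146-(v-110)*0.09));P=atdepth("wrist",[(u,v)],[d[v,u]],T);print(v,u,p[v,u],((P-W[:3,3])@W[:3,:3]).round(4)[0])
E
```

```text
104 147 [199 205 210] [ 0.0046 -0.0184  0.0325]
110 146 [93 90 89] [ 0.0041 -0.0092  0.0177]
116 145 [227 232 229] [ 0.     -0.0039  0.0097]
122 145 [236 241 238] [-0.0073 -0.0039  0.0086]
128 144 [237 241 239] [-0.0156 -0.0043  0.0103]
134 144 [234 239 237] [-0.0227 -0.0041  0.0087]
140 143 [236 241 238] [-0.0305 -0.0038  0.0092]
146 143 [237 241 239] [-0.0383 -0.005   0.0102]
152 142 [235 240 237] [-0.0455 -0.0038  0.0093]
158 142 [231 236 233] [-0.0529 -0.0042  0.0088]
164 141 [190 198 195] [-0.0607 -0.0045  0.0104]
170 141 [77 75 75] [-0.0687 -0.0066  0.0129]
176 140 [78 75 74] [-0.0756 -0.0052  0.0116]
182 140 [80 77 76] [-0.083  -0.0062  0.0124]
188 139 [89 86 86] [-0.0899 -0.0046  0.0107]
194 138 [95 92 91] [-0.0971 -0.0041  0.011 ]
200 138 [86 83 83] [-0.1043 -0.0049  0.0115]
```

View pics/w34c.png

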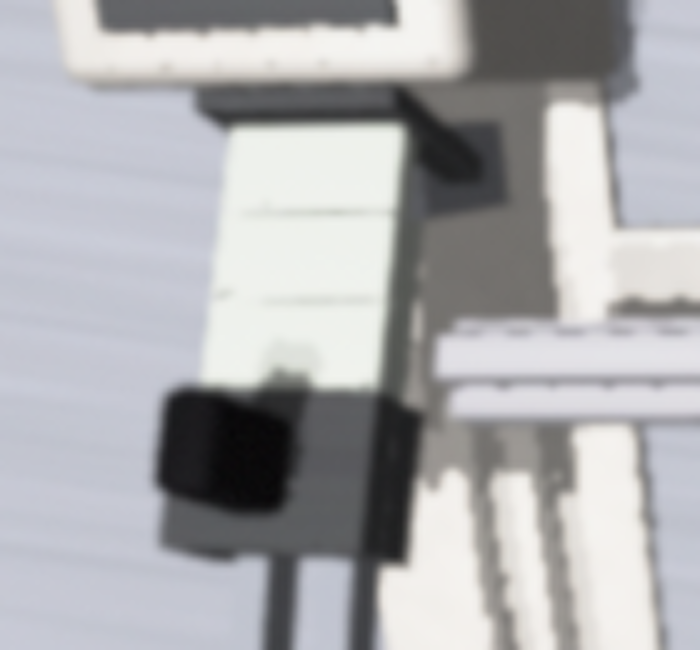

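The row runs from the end stop (x≈0) to x≈-66 mm, with the follower from there to about -106 mm. Cap tops are 9 mm above the bars, so they sit flat, and the gate is fully open. I'm handing in.

```bash
python3 -c "
from workcell import *
print(get_obs()['contact_force'],get_obs()['time_s']);print(hand_in())"
```

```text
[0.94317825 0.49191916 0.25922046] 31.4167
the job is handed in; nothing more can be done
None
```

The feeder is loaded and the job is handed in, at about 31 s on the robot's clock. I slid the gate shut, hung the three white clips (the only ones I found) stem-down in the slot behind it and set the follower astride the bars. I then drew the gate fully open.

**What the last checks showed:**
- **Clips:** all three run in one row from the end stop to about -66 mm, with caps flat on the bars (tops measured 9 to 10 mm up, against 8 mm expected).
- **Follower:** it sits right behind the last clip, from about -66 to -106 mm.
- **Gate:** the tab measured about -151 mm in track y, against -150 mm when fully open.
- **Everything else:** I never went near the jar, scraper or tub, or touched the brown and red look-alikes. The gripper was well clear of everything at the end.

No check failed. Measured positions disagreed with the given sizes by 1 to 2 mm, which is within the camera calibration. The highest contact forces I read were about 30 N, when pressing the gate against its two stops.

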